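Load the polisher with drop tanks and stones, then switch it on

TASK

Take every drop tank (the slender spindles) out of the crate and lay them in the polisher's bowl, leaving the hexagonal stand and the runner frame in the crate. Then pour all the polishing stones from the cup into the bowl on top of them, and only when everything is in the bowl push the switch lever fully over to the left (on). Stand the empty cup upright back on its cork pad, and do not disturb the glue bottle or the paint jar.

Things in the scene. Friction and masses are not known exactly. Their poses are not given: they have to be found in the camera images.
- bowl_in (a point): centre of the inner floor of the polisher's open cream-coloured bowl: inner radius 80 mm at the floor, 97 mm at the rim, walls 4 mm; floor 60 mm and rim (outer radius 102 mm) 120 mm above the bench. The grey machine under it is fixed and stands between crate and cork pad; axes are the machine's: its front (-x) looks roughly to the robot, yaw within 0.15
- switch (a joint): the polisher's on/off lever, on a low skirt 145 mm in front of the bowl's centre. Off at 0 to 0.15, leaning to the machine's -y side (right as seen from the robot); upright at 0.5; fully on at 1.0, leaning to the +y side (left). It stays where it is left; under 2 N at the ball moves it
- switch_tip (a point): centre of the black ball, 26 mm across, at the end of the lever, 80 mm from the hinge, about 104 to 114 mm above the bench
- switch_hinge (a point): centre of the lever's hinge, 34 mm above the bench; the hinge axis runs along the machine's x axis, so the ball swings from -y to +y in an upright arc of radius 80 mm
- crate: low open plywood crate, fixed, 300 (its x) x 240 (its y) x 45 mm high, walls and floor 5 mm; origin at the centre of its underside. It stands to the left or the right of the polisher and the cork pad to the other side
- pad: cork pad, fixed, 170 (its x) x 130 (its y) x 4 mm thick; origin at the centre of its underside; the cup stands on it
- cup: open aluminium pouring cup, 122 x 60 x 60 mm high, about 0.14 kg; its two sides (facing its +y and -y) are flat, parallel, 60 mm apart outside, 4 mm thick. Origin at its underside in mid-width; x runs from -82 mm (lip) to +40 mm (upright back). Floor from x -12 to +36 mm; in front a ramp climbs at 36 degrees to the lip at -x. At the start the lip looks roughly to the robot
- cup_grip (a point): point inside the cup midway between its two sides, 38 mm above its underside straight above the origin, close to its centre of mass: where to pinch; axes as the cup's
- cup_lip (a point): middle of the pouring lip, 81 mm in front (-x) of the cup's origin and 58 mm above its underside; axes as the cup's
- stand: hexagonal display-stand foot of grey plastic lying in the crate, 60 mm across and 9 mm thick with a 22 mm wide stub on top, 24 mm high in all; origin at the centre of its underside; stays in the crate
- runner: piece of grey plastic runner frame lying in the crate, 79 x 57 mm, bars 9 mm thick; origin at the centre of its underside; stays in the crate
- glue: glue bottle, 40 mm across and 85 mm high, standing at the far edge of the mat; origin at its underside; to be left alone
- paint: paint jar, 42 mm across and 55 mm high, standing at the far edge of the mat; origin at its underside; to be left alone
- tank1: grey plastic drop tank of a model jet, a slender spindle 76 mm long and 24 mm in diameter with a small flat foot beneath (foot bottom 13 mm below the axis) and thin tail fins; 30 g; origin at its middle on its axis, x along its length; two to four of these four are there, lying in the crate among the other parts at the start
- tank2: grey plastic drop tank of a model jet, a slender spindle 76 mm long and 24 mm in diameter with a small flat foot beneath (foot bottom 13 mm below the axis) and thin tail fins; 30 g; origin at its middle on its axis, x along its length; two to four of these four are there, lying in the crate among the other parts at the start
- tank3: grey plastic drop tank of a model jet, a slender spindle 76 mm long and 24 mm in diameter with a small flat foot beneath (foot bottom 13 mm below the axis) and thin tail fins; 30 g; origin at its middle on its axis, x along its length; two to four of these four are there, lying in the crate among the other parts at the start
- tank4: grey plastic drop tank of a model jet, a slender spindle 76 mm long and 24 mm in diameter with a small flat foot beneath (foot bottom 13 mm below the axis) and thin tail fins; 30 g; origin at its middle on its axis, x along its length; two to four of these four are there, lying in the crate among the other parts at the start
- stone1: white ceramic polishing stone, a stubby cylinder 18 mm in diameter and 18 mm long, 14 g; origin at its centre, z along its axis; always there, in the cup at the start
- stone2: white ceramic polishing stone, a stubby cylinder 18 mm in diameter and 18 mm long, 14 g; origin at its centre, z along its axis; always there, in the cup at the start
- stone3: white ceramic polishing stone, a stubby cylinder 18 mm in diameter and 18 mm long, 14 g; origin at its centre, z along its axis; always there, in the cup at the start
- stone4: white ceramic polishing stone, a stubby cylinder 18 mm in diameter and 18 mm long, 14 g; origin at its centre, z along its axis; always there, in the cup at the start
- stone5: white ceramic polishing stone, a stubby cylinder 18 mm in diameter and 18 mm long, 14 g; origin at its centre, z along its axis; one to three of stone5 to stone7 are there, in the cup at the start
- stone6: white ceramic polishing stone, a stubby cylinder 18 mm in diameter and 18 mm long, 14 g; origin at its centre, z along its axis; one to three of stone5 to stone7 are there, in the cup at the start
- stone7: white ceramic polishing stone, a stubby cylinder 18 mm in diameter and 18 mm long, 14 g; origin at its centre, z along its axis; one to three of stone5 to stone7 are there, in the cup at the start
Not all that is in view belongs to the job. What is shaped like the tank1 but pink is not meant. Leave any orange look-alike of the cup alone.

How it is judged:
On the way, in this order (a step that is already met when the one before it is completed fails the run):
1. every drop tank that is present lies released in the bowl (horizontal distance between each of tank1, tank2, tank3, tank4 and bowl_in below 0.092 m and z of tank1 in the frame of bowl_in between 0 and 0.06 m and contact force between the fingers and tank1 below 0.3 N and z of tank2 in the frame of bowl_in between 0 and 0.06 m and contact force between the fingers and tank2 below 0.3 N and z of tank3 in the frame of bowl_in between 0 and 0.06 m and contact force between the fingers and tank3 below 0.3 N and z of tank4 in the frame of bowl_in between 0 and 0.06 m and contact force between the fingers and tank4 below 0.3 N), for 0.2 s.
2. every stone that is present is in the bowl, with the tanks (horizontal distance between each of stone1, stone2, stone3, stone4, stone5, stone6, stone7, tank1, tank2, tank3, tank4 and bowl_in below 0.092 m and z of stone1 in the frame of bowl_in between 0 and 0.06 m and z of stone2 in the frame of bowl_in between 0 and 0.06 m and z of stone3 in the frame of bowl_in between 0 and 0.06 m and z of stone4 in the frame of bowl_in between 0 and 0.06 m and z of stone5 in the frame of bowl_in between 0 and 0.06 m and z of stone6 in the frame of bowl_in between 0 and 0.06 m and z of stone7 in the frame of bowl_in between 0 and 0.06 m and z of tank1 in the frame of bowl_in between 0 and 0.06 m and z of tank2 in the frame of bowl_in between 0 and 0.06 m and z of tank3 in the frame of bowl_in between 0 and 0.06 m and z of tank4 in the frame of bowl_in between 0 and 0.06 m), for 0.2 s.
3. the switch lever is pushed over to on (value of joint switch above 0.85 rad), for 0.2 s.
At the end, for the whole second after the job is handed in: all tanks and stones present are in the bowl (within 92 mm of its axis, above its floor, below its rim), the lever is on (0.85 or more), the cup stands upright (within 0.12 rad) and still with its origin over the cork pad (70 x 55 mm from its centre), stand and runner are in the crate (all of step 2 and contact force between the fingers and tank1 below 0.3 N and contact force between the fingers and tank2 below 0.3 N and contact force between the fingers and tank3 below 0.3 N and contact force between the fingers and tank4 below 0.3 N and value of joint switch above 0.85 rad and x of cup in the frame of pad between -0.07 and 0.07 m and y of cup in the frame of pad between -0.055 and 0.055 m and angle between cup's own z axis and vertical below 0.12 rad and height (world z) of cup below 0.012 m and linear speed of cup below 0.03 m/s and x of stand in the frame of crate between -0.145 and 0.145 m and y of stand in the frame of crate between -0.115 and 0.115 m and height (world z) of each of stand, runner below 0.05 m and x of runner in the frame of crate between -0.145 and 0.145 m and y of runner in the frame of crate between -0.115 and 0.115 m); the robot touches nothing.
It fails at once if the glue bottle or the paint jar is shoved (over 25 mm) or tipped (distance of any of glue, paint from where it was at the start of the episode above 0.025 m or angle between any of glue, paint's own z axis and vertical above 0.5 rad).
It fails at once if the stand or the runner is put in the bowl ((horizontal distance between stand and bowl_in below 0.092 m and z of stand in the frame of bowl_in between 0 and 0.06 m) or (horizontal distance between runner and bowl_in below 0.092 m and z of runner in the frame of bowl_in between 0 and 0.06 m)).
Of tank1, tank2, tank3, tank4 only 2 to 4 are there at a start; the rules pass over those that are not, and their reading is None.
Of stone5, stone6, stone7 only 1 to 3 are there at a start; the rules pass over those that are not, and their reading is None.
At some moment in a run one of tank1, tank2, tank3, tank4, cup may be knocked a few centimetres aside while the robot is not near it.
It also fails if it takes over 210 s, if anything falls off the work surface, if the arm or the gripper's body presses on something with over 40 N, if the wrist force passes 120 N, or if a joint passes its speed limit or range.

ROBOT

A 6-joint arm with a two-finger parallel gripper is mounted at the origin on the work surface. World frame = base frame: x ahead of the robot, y to its left, z up, the work surface at z = 0. Lengths are in m, angles in rad, forces in N, time in s.
With the tool pointing down it reaches from about 0.375 to 0.975 m from the base axis. Payload 3.8 kg.
Tool frame: the origin (TCP) lies midway between the tips of the shut fingers; the grasp point (between the pads) lies 19 mm behind it; z points along the fingers, y is the direction in which the jaws open and shut (so a half turn about z gives the same grasp; the last joint's range is limited). The gripper opens to 85 mm and grips with 20 to 120 N. Pads are 22 mm wide; open, the fingers measure 114 mm over their backs; the gripper's body (76 mm by 85 mm) begins 54 mm behind the grasp point. The pads swing forward as they close: fully open they stand 13 mm farther back than shut.
Start: joints at [-1.18, 0.264, 1.604, -0, 1.274, -0.037], TCP at [0.28, -0.614, 0.231] pointing down, gripper open.
Joint ranges: [-2.63, 2.63], [-0.94, 2.18], [0.31, 2.57], [-1.31, 4.45], [0, 2.66], [-2.55, 2.55]. Speed limits (rad/s): [2.57, 2.57, 3.14, 3.14, 3.14, 3.14].

INTERFACE

Orientations are given as a rotation vector (axis times angle).
In Python, from workcell import readout, read_camera, camera_params, bot gives the robot as it stands.
- The arm moves only by the tool apply_moves, never from a script. Its argument "plan" is a list that holds one entry, the list of rows, each a list of 7 numbers: the shift along the tool's x, y, z each as a share of 1000 mm, from -1 to 1, then the turn, a rotation vector about the tool's x, y, z each as a share of pi rad, from -1 to 1, then the gripper command: -1 is fully open, 1 is shut, values between are in proportion. A call has exactly 8 rows; each row is the pose to reach, as a shift and turn from the pose commanded when the call began, along the tool's axes at that moment, turning the shorter way round; what a row does not reach only later rows make up. A row lasts 1/12 s, in which the tool goes at most 41.7 mm and 7.16 degrees, less where a joint would pass 70% of its speed; a pose out of reach is approached as far as the arm can. A call with a number of a shift or a turn outside -1 to 1 is refused whole. A call with a gripper value outside its range is refused whole. The fingers move at their own pace and stop on an object; "force" is the grip in N (left out, the last holds). Time passes only in rows, so rows that repeat a pose let the fingers close, or fill a call up. It gives the time, the measured TCP pose, the force and the opening at its end, in the units of the state.
- readout.read_state(): the state, without advancing time (a new reading comes with each control period).
- read_camera(name): name is "scene" or "top" or "wrist"; returns the picture (480x640x3 uint8, red, green, blue); there is no depth.
- camera_params(name): a dict with "fovy" (degrees; the focal length in pixels is half the picture's height over the tangent of half this angle, whatever the lens; pixels are square), "cx", "cy" (the principal point, pixels), "rvec" (rotation vector, rad) and "tvec" (3), from world to camera coordinates, as OpenCV has them; the wrist camera has in their place "hand_eye" (4x4, takes a point from camera to tool coordinates, whose origin is the TCP and whose axes are the flange's). Camera axes: x right, y down, z forward; pixel columns grow to the right and rows downward; lengths in m; the calibration is good to about 2 mm. A picture is of the moment at which its call begins: read the wrist's pose just before it. camera_params takes no time and is no camera call.
- bot.finish_job(): hands the job in, once; it reports no verdict.
The state is a dict: "time": time; "q": joint angles; "joint_vel": joint speeds; "joint_torque": joint torques, N m; "tool_pos": TCP position; "tcp_rot": TCP orientation; "wrist_force": force on the tool from outside, world axes, zero at the start; "torque": the same for the moment, N m; "width": opening from 0.0 (shut) to 1.0 (fully open).
Only numpy, scipy, OpenCV 4.12 (cv2) and the standard library are available. Lean on these libraries where they do the work, as an engineer would, in place of code of your own. Each camera call takes 0.05 s, during which the arm holds its last target.

## Working session

There is one attempt and no reset: what is moved stays moved. The work goes in short steps, Python scripts to look and compute and a tool call to move; the robot and the scene stay as the last step left them, time stands still between calls to the robot, and variables do not carry over. Pictures are saved under pics/ and viewed, and the job is handed in when it is done.

Besides the shell and the picture viewer there is one more tool, called after "Call:" in YAML: its name, and indented under it one key for each argument. apply_moves: Moves the arm, as the interface text tells. Shift numbers are shares of 1000 mm and turn numbers shares of pi rad, none past 1 either way. Its arguments: {"type":"object","properties":{"plan":{"type":"array","items":{"type":"array","items":{"type":"array","items":{"type":"number","minimum":-1,"maximum":1}}}},"force":{"type":"number"}},"required":["plan"]}

```bash
ls; mkdir -p pics; cat > h.py <<'E'
import numpy as np, cv2
from scipy.spatial.transform import Rotation as R
from workcell import readout, read_camera, camera_params, bot
def snap(n,f):
    s=readout.read_state(); im=read_camera(n); cv2.imwrite(f'pics/{f}.png',im[:,:,::-1]); return s,im
def K(p):
    f=240/np.tan(np.radians(p['fovy'])/2); return np.array([[f,0,p['cx']],[0,f,p['cy']],[0,0,1]])
def ext(n,s=None):
    p=camera_params(n)
    if n=='wrist':
        T=np.eye(4);T[:3,:3]=R.from_rotvec(s['tcp_rot']).as_matrix();T[:3,3]=s['tool_pos']
        X=T@np.array(p['hand_eye']); return K(p),X[:3,:3],X[:3,3]
    Rm=R.from_rotvec(p['rvec']).as_matrix(); return K(p),Rm.T,-Rm.T@np.array(p['tvec'])
def ray(n,u,v,s=None):
    k,Rc,c=ext(n,s); d=Rc@np.linalg.inv(k)@np.array([u,v,1.]); return c,d/np.linalg.norm(d)
def onz(n,u,v,z,s=None):
    c,d=ray(n,u,v,s); return c+d*(z-c[2])/d[2]
def proj(n,P,s=None):
    k,Rc,c=ext(n,s); q=k@(Rc.T@(np.array(P)-c)); return q[:2]/q[2]
def tri(a,b):
    (c1,d1),(c2,d2)=a,b
    A=np.stack([d1,-d2],1); t=np.linalg.lstsq(A,c2-c1,rcond=None)[0]
    p,q=c1+t[0]*d1,c2+t[1]*d2; return (p+q)/2,np.linalg.norm(p-q)
def move(tp,yaw=None,s=None):
    "tool-frame shift (share) and turn for target tcp tp, tool down with tool y axis yaw"
    s=s or readout.read_state(); Rt=R.from_rotvec(s['tcp_rot']).as_matrix()
    sh=Rt.T@(np.array(tp)-s['tool_pos'])
    if yaw is None: return sh
    best=None
    for y in (yaw,yaw+np.pi):
        ty=np.array([np.cos(y),np.sin(y),0]);tz=np.array([0,0,-1.]);tx=np.cross(ty,tz)
        v=R.from_matrix(Rt.T@np.stack([tx,ty,tz],1)).as_rotvec()/np.pi
        if best is None or np.linalg.norm(v)<np.linalg.norm(best): best=v
    return sh.round(4),best.round(4)
E
python3 - <<'E'
from h import *
np.set_printoptions(precision=4,suppress=True)
s,_=snap('scene','scene0');snap('top','top0');snap('wrist','wrist0')
print(s)
for n in('scene','top'): 
  print(camera_params(n)); print(ext(n)[2])
print(camera_params('wrist'))
E
```

```text
pics
{'time': 0.0, 'q': array([-1.1799,  0.2648,  1.6054, -0.    ,  1.2737, -0.0369]), 'joint_vel': array([ 0.0012,  0.0003,  0.0015, -0.0012,  0.0003, -0.0001]), 'joint_torque': array([  0.0008, -51.5107, -36.7311,  -0.0001,   0.013 ,  -0.    ]), 'tool_pos': array([ 0.2798, -0.6135,  0.2299]), 'tcp_rot': array([-3.0678, -0.6664,  0.0007]), 'wrist_force': array([1.0319, 0.2609, 0.7647]), 'torque': array([0.0201, 0.0562, 0.0045]), 'width': 1.0004616742246004}
{'fovy': 49.57701592344154, 'cx': 313.9906423960897, 'cy': 236.45869865746468, 'rvec': array([ 1.9006,  1.5007, -0.6625]), 'tvec': array([-0.181 , -0.2942,  1.542 ])}
[ 1.3367 -0.1204  0.8343]
{'fovy': 50.553034682846594, 'cx': 324.56826195597927, 'cy': 234.81735844573026, 'rvec': array([ 2.0468, -2.1872,  0.2296]), 'tvec': array([0.068 , 0.5473, 1.0779])}
[0.32   0.0514 1.1666]
{'fovy': 63.38040690929916, 'cx': 317.12306865160497, 'cy': 245.16802946726622, 'hand_eye': array([[ 0.0004, -0.9603, -0.2788,  0.0723],
       [ 1.    ,  0.0004,  0.0001,  0.0002],
       [-0.    , -0.2788,  0.9603, -0.1419],
       [ 0.    ,  0.    ,  0.    ,  1.    ]])}
```

View pics/scene0.png

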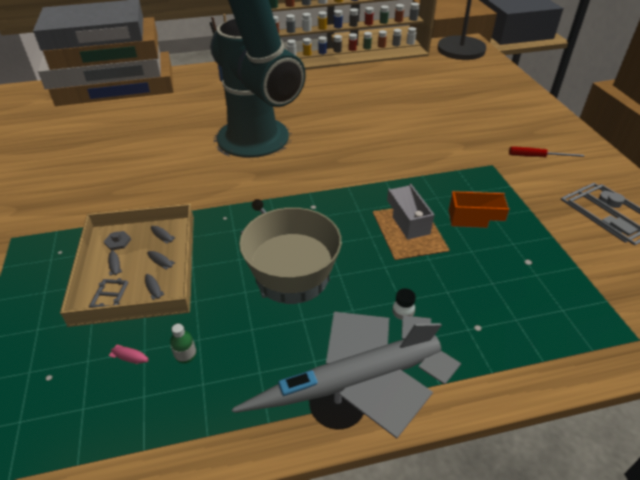

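View pics/top0.png

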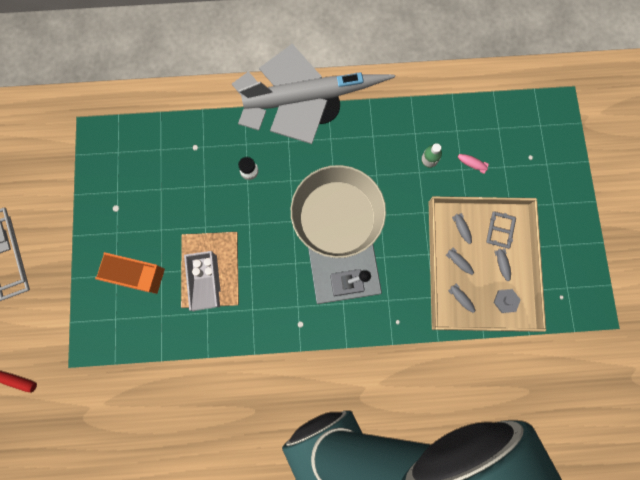

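View pics/wrist0.png

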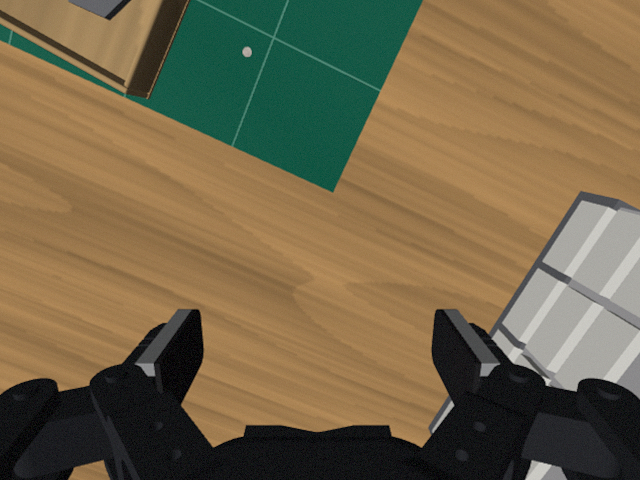

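Top view: four grey tanks in the crate at (462,228), (460,261), (503,264) and (462,298), with the stand at (507,301) and the runner at (502,230). The bowl is at (338,212), the lever ball at (365,276), the aluminium cup at (202,280) on the cork pad. The pink spindle at (473,161) and the orange cup at (130,272) aren't meant. I'll measure them and confirm in an enlarged crop.

```bash
cat > tanks.py <<'E'
from h import *
def blobs(im,box):
    x0,x1,y0,y1=box
    hsv=cv2.cvtColor(im,cv2.COLOR_RGB2HSV)
    m=((hsv[:,:,1]<75)).astype(np.uint8); M=np.zeros_like(m); M[y0:y1,x0:x1]=m[y0:y1,x0:x1]
    n,l,st,c=cv2.connectedComponentsWithStats(M)
    out=[]
    for i in range(1,n):
        if st[i,4]<60: continue
        cn=max(cv2.findContours((l==i).astype(np.uint8),cv2.RETR_EXTERNAL,cv2.CHAIN_APPROX_NONE)[0],key=len)
        out.append((c[i],st[i,4],cv2.minAreaRect(cn),cn))
    return out
E
python3 - <<'E'
from tanks import *
np.set_printoptions(precision=4,suppress=True)
im=cv2.imread('pics/top0.png')[:,:,::-1].copy()
for c,a,r,cn in blobs(im,(436,538,203,324)):
    P=np.array([onz('top',u,v,.018)[:2] for u,v in cn[:,0]]); 
    rr=cv2.minAreaRect((P*1000).astype(np.float32)); p=onz('top',*c,.018)
    vx,vy=cv2.fitLine((P*1000).astype(np.float32),cv2.DIST_L2,0,.01,.01)[:2,0]
    print(c,a,p[:2],'rect mm',np.round(rr[1],1),'rectc',np.round(rr[0],1),'axis yaw',np.arctan2(vy,vx).round(3))
s=readout.read_state()
# ball
hsv=cv2.cvtColor(im,cv2.COLOR_RGB2HSV); m=(hsv[:,:,2]<45).astype(np.uint8); 
n,l,st,c=cv2.connectedComponentsWithStats(m[255:300,300:390]); print('dark',[(c[i]+[300,255],st[i,4]) for i in range(1,n) if st[i,4]>20])
cv2.imwrite('pics/cropA.png',cv2.resize(cv2.imread('pics/top0.png')[190:340,420:560],(746,800))[:600])
cv2.imwrite('pics/cropB.png',cv2.resize(cv2.imread('pics/top0.png')[220:320,80:250],None,fx=4.5,fy=4.5,interpolation=cv2.INTER_CUBIC))
cv2.imwrite('pics/cropC.png',cv2.resize(cv2.imread('pics/top0.png')[155:310,280:400],None,fx=3.8,fy=3.8,interpolation=cv2.INTER_CUBIC))
E
```

```text
[501.7494 242.9609] 818 [ 0.5125 -0.3751] rect mm [ 62.4 156.9] rectc [ 508.4 -368.7] axis yaw -0.075
[462.268 227.232] 306 [ 0.5554 -0.2888] rect mm [75.4 26.7] rectc [ 553.3 -291. ] axis yaw 0.324
[459.4   260.929] 310 [ 0.4774 -0.2726] rect mm [75.9 25.2] rectc [ 475.5 -274.2] axis yaw 0.693
[461.4753 297.5679] 324 [ 0.3941 -0.2672] rect mm [74.4 26.6] rectc [ 392.3 -269.6] axis yaw 0.626
[506.6529 300.5176] 510 [ 0.3808 -0.368 ] rect mm [59.3 51.5] rectc [ 380.9 -368.7] axis yaw 1.027
dark [(array([364.6136, 275.4773]), np.int32(88))]
```

View pics/cropA.png

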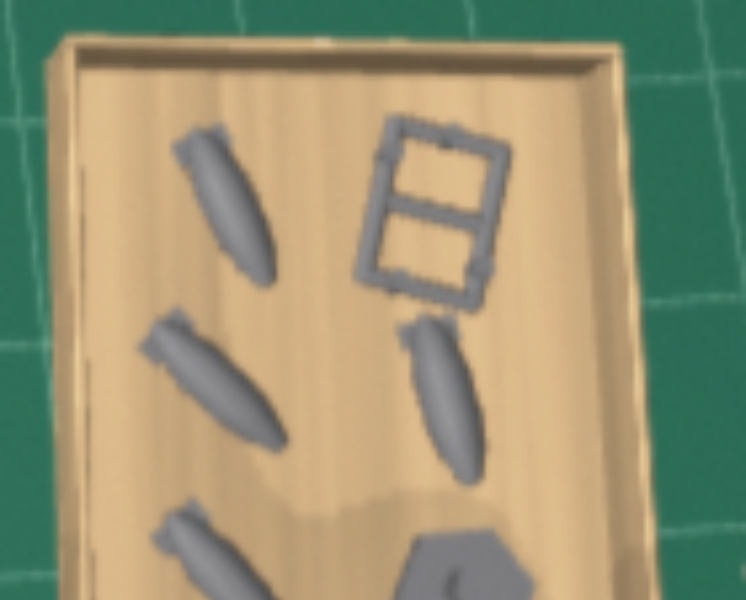

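View pics/cropB.png

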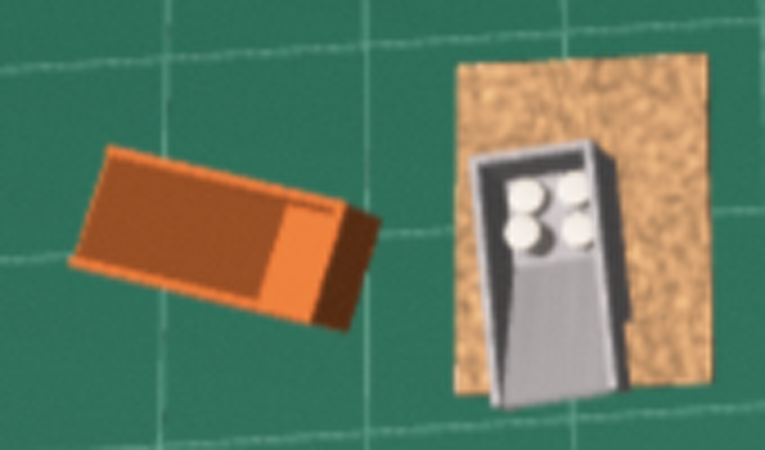

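View pics/cropC.png

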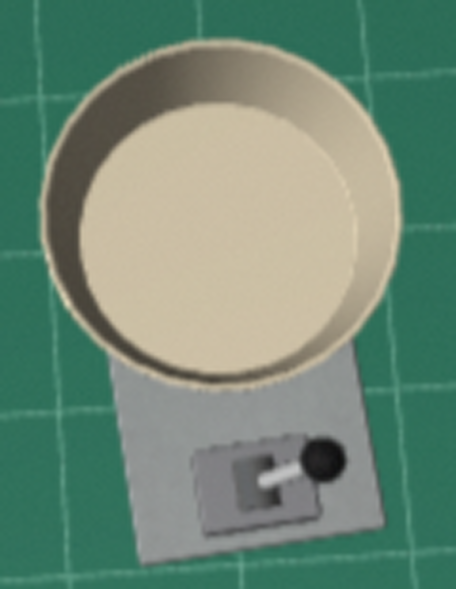

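Confirmed: four grey tanks with tail fins, and a grey cup with at least 4 stones visible (more may lie beneath). Next come the bowl, ball, crate, cup and third tank.

```bash
python3 - <<'E'
from tanks import *
np.set_printoptions(precision=4,suppress=True)
im=cv2.imread('pics/top0.png')[:,:,::-1].copy(); sc=cv2.imread('pics/scene0.png')[:,:,::-1].copy()
hsv=cv2.cvtColor(im,cv2.COLOR_RGB2HSV)
# tank3 only
for c,a,r,cn in blobs(im,(490,520,251,285)):
    P=np.array([onz('top',u,v,.018)[:2] for u,v in cn[:,0]]); vx,vy=cv2.fitLine((P*1000).astype(np.float32),cv2.DIST_L2,0,.01,.01)[:2,0]
    rr=cv2.minAreaRect((P*1000).astype(np.float32)); print('t3',c,rr,np.arctan2(vy,vx))
# bowl rim: non-green in box
m=np.zeros(im.shape[:2],np.uint8); g=((hsv[:,:,0]<35)&(hsv[:,:,1]>20)).astype(np.uint8); m[155:265,280:400]=g[155:265,280:400]
cn=max(cv2.findContours(m,cv2.RETR_EXTERNAL,cv2.CHAIN_APPROX_NONE)[0],key=len)
P=np.array([onz('top',u,v,.12)[:2] for u,v in cn[:,0]],np.float32)
print('bowl',cv2.minEnclosingCircle(P),cv2.fitEllipse(P*1000), cv2.fitEllipse(cn))
# floor ellipse from crop
for u in ((338.2,218),): print('floor',onz('top',*u,.06))
for z in(.104,.109,.114): print('ball',onz('top',364.6,275.5,z))
o=np.array([280,155])
for a,b in (((108,370),(138,560)),((352,350),(383,522)),((138,560),(383,522))):
    A=onz('top',*(o+np.array(a)/3.8),.03);B=onz('top',*(o+np.array(b)/3.8),.03); print('skirt',A,B,np.arctan2(*(B-A)[[1,0]]))
# crate inner corners (wall top z .045)
for u in((433,199),(536,199),(544,329),(432,326)): print('crate',onz('top',*u,.045))
# cup corners: crop B scale 4.5 offset (80,220)
o=np.array([80,220])
for a in((472,158),(590,142),(490,407),(617,392)): print('cup',onz('top',*(o+np.array(a)/4.5),.064))
for a in((456,64),(708,55),(454,395),(711,383)): print('pad',onz('top',*(o+np.array(a)/4.5),.004))
E
```

```text
t3 [503.3388 264.1941] ((461.1723937988281, -371.4642333984375), (70.84368133544922, 27.178443908691406), 6.0439019203186035) 0.18957408
bowl ((0.588164210319519, 0.0011473408667370677), 0.10148651152849197) ((588.2495727539062, 1.3473469018936157), (198.65573120117188, 200.6490478515625), 89.36650848388672) ((337.6949157714844, 211.32386779785156), (91.50106048583984, 93.5596694946289), 99.90827941894531)
floor [ 0.5862 -0.0014  0.06  ]
ball [ 0.448  -0.0457  0.104 ]
ball [ 0.4474 -0.0452  0.109 ]
ball [ 0.4468 -0.0448  0.114 ]
skirt [0.5179 0.0704 0.03  ] [0.4042 0.0596 0.03  ] -3.0475421542188
skirt [ 0.5204 -0.076   0.03  ] [ 0.4168 -0.0854  0.03  ] -3.0514850104904374
skirt [0.4042 0.0596 0.03  ] [ 0.4168 -0.0854  0.03  ] -1.4841811715275544
crate [ 0.6201 -0.2219  0.045 ]
crate [ 0.6047 -0.4577  0.045 ]
crate [ 0.3128 -0.4307  0.045 ]
crate [ 0.3354 -0.1882  0.045 ]
cup [0.5237 0.3407 0.064 ]
cup [0.5279 0.2832 0.064 ]
cup [0.4027 0.3335 0.064 ]
cup [0.4057 0.2729 0.064 ]
pad [0.5848 0.3642 0.004 ]
pad [0.581  0.2337 0.004 ]
pad [0.4143 0.3668 0.004 ]
pad [0.4118 0.2376 0.004 ]
```

Measurements agree: bowl radius 101.5 mm, cup 122 × 60 mm, tanks 75 × 26 mm. Starting with tank at (0.553,-0.291), axis yaw 0.32.

```bash
cat > m.py <<'E'
import sys; from h import *
np.set_printoptions(precision=4,suppress=True)
a=[float(x) for x in sys.argv[1:]]
s=readout.read_state(); print('t',round(s['time'],2),s['tool_pos'],s['q'],'w',round(s['width'],3),'F',s['wrist_force'])
print(move(a[:3],a[3] if len(a)>3 else None,s))
E
python3 m.py .5533 -.291 .12 1.895
```

```text
t 0.15 [ 0.2798 -0.6136  0.2302] [-1.1799  0.2646  1.6051 -0.      1.2737 -0.0369] w 1.006 F [-0.2287  0.5737  0.3462]
(array([ 0.3827, -0.1799,  0.1106]), array([-0.0006,  0.    ,  0.033 ]))
```

Call:
apply_moves:
  plan:
    - [[0.383,-0.18,0.11,0,0,0.033,0],[0.383,-0.18,0.11,0,0,0.033,0],[0.383,-0.18,0.11,0,0,0.033,0],[0.383,-0.18,0.11,0,0,0.033,0],[0.383,-0.18,0.11,0,0,0.033,0],[0.383,-0.18,0.11,0,0,0.033,0],[0.383,-0.18,0.11,0,0,0.033,0],[0.383,-0.18,0.11,0,0,0.033,0]]
  force: 30

```text
time: 0.82
tool_pos: [0.4895, -0.3664, 0.1467]
tcp_rot: [-3.1, -0.507, 0.0]
wrist_force: [0.7, -0.5, -1.0]
width: 0.502
```

```bash
python3 m.py .5533 -.291 .10 1.895
```

```text
t 0.82 [ 0.4895 -0.3664  0.1467] [-0.6833  0.2106  1.8309  0.      1.1003  0.5636] w 0.502 F [ 0.7302 -0.4729 -1.0448]
(array([ 0.0845, -0.0512,  0.0467]), array([-0.0001,  0.    , -0.0001]))
```

Call:
apply_moves:
  plan:
    - [[0.084,-0.051,0.047,0,0,0,0],[0.084,-0.051,0.047,0,0,0,0],[0.084,-0.051,0.047,0,0,0,0],[0.084,-0.051,0.047,0,0,0,0],[0.084,-0.051,0.047,0,0,0,0],[0.084,-0.051,0.047,0,0,0,0],[0.084,-0.051,0.047,0,0,0,0],[0.084,-0.051,0.047,0,0,0,0]]

```text
time: 1.48
tool_pos: [0.552, -0.2946, 0.1014]
tcp_rot: [3.1, 0.504, 0.002]
wrist_force: [-1.2, 0.5, 0.3]
width: 0.499
```

```bash
python3 m.py .5533 -.291 .008 1.895; python3 -c "
from h import *
s,_=snap('wrist','w1'); print(proj('wrist',(.5533,-.291,.018),s))"
```

```text
t 1.48 [ 0.552  -0.2946  0.1014] [-0.5299  0.2795  1.8366 -0.0003  1.024   0.7186] w 0.499 F [-1.2498  0.4969  0.2816]
(array([ 0.0023, -0.0031,  0.0934]), array([ 0.0004, -0.0003, -0.0006]))
[311.99719235 252.29515369]
```

View pics/w1.png

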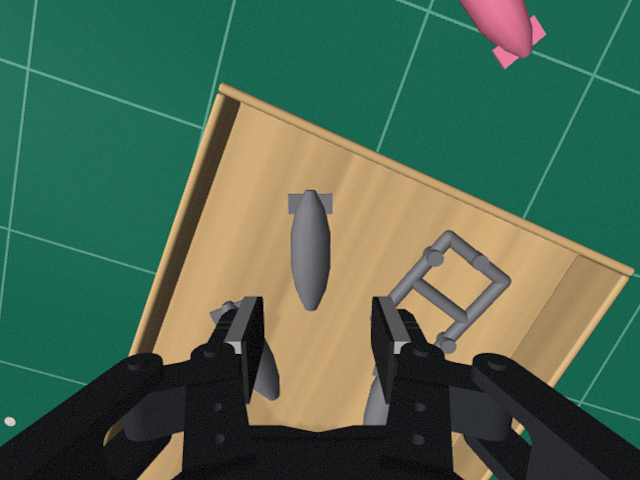

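The wrist view shows the grey tank, centre (311,250), exactly where predicted and square to the jaws. Descending and gripping.

Call:
apply_moves:
  plan:
    - [[0.002,-0.003,0.04,0,0,0,0],[0.002,-0.003,0.075,0,0,0,0],[0.002,-0.003,0.093,0,0,0,0],[0.002,-0.003,0.093,0,0,0,0.2],[0.002,-0.003,0.093,0,0,0,1],[0.002,-0.003,0.093,0,0,0,1],[0.002,-0.003,0.093,0,0,0,1],[0.002,-0.003,0.093,0,0,0,1]]
  force: 30

```text
time: 2.2
tool_pos: [0.5533, -0.2901, 0.0082]
tcp_rot: [3.1, 0.506, 0.001]
wrist_force: [-0.9, -0.6, -0.1]
width: 0.267
```

```bash
python3 m.py .63 .0 .2 2.3
```

```text
t 2.2 [ 0.5533 -0.2901  0.0082] [-0.5228  0.3903  1.8889 -0.      0.8614  0.7244] w 0.267 F [-0.9297 -0.5763 -0.0749]
(array([ 0.1651, -0.2505, -0.1919]), array([ 0.0003, -0.0002, -0.1291]))
```

Call:
apply_moves:
  plan:
    - [[0,0,-0.06,0,0,0,1],[0,0,-0.12,0,0,0,1],[0.05,-0.06,-0.15,0,0,0,1],[0.08,-0.12,-0.15,0,0,-0.05,1],[0.1,-0.18,-0.15,0,0,-0.09,1],[0.11,-0.22,-0.15,0,0,-0.1,1],[0.11,-0.23,-0.15,0,0,-0.1,1],[0.11,-0.23,-0.15,0,0,-0.1,1]]

```text
time: 2.87
tool_pos: [0.5836, -0.0556, 0.1562]
tcp_rot: [2.982, 0.985, 0.002]
wrist_force: [0.0, 0.7, -0.7]
width: 0.268
```

```bash
python3 m.py .588 -.045 .14 1.571
```

```text
t 2.87 [ 0.5836 -0.0556  0.1562] [-0.1375  0.1549  1.8782  0.0001  1.1068  0.7953] w 0.268 F [ 0.0362  0.6729 -0.6788]
(array([ 0.0098, -0.0059,  0.0162]), array([ 0.0002, -0.0005,  0.203 ]))
```

Call:
apply_moves:
  plan:
    - [[0.01,-0.006,0.016,0,0,0.2,1],[0.01,-0.006,0.016,0,0,0.2,1],[0.01,-0.006,0.016,0,0,0.2,1],[0.01,-0.006,0.016,0,0,0.2,1],[0.01,-0.006,0.016,0,0,0.2,1],[0.01,-0.006,0.05,0,0,0.2,1],[0.01,-0.006,0.075,0,0,0.2,1],[0.01,-0.006,0.087,0,0,0.2,1]]

```text
time: 3.53
tool_pos: [0.5857, -0.0462, 0.0652]
tcp_rot: [-3.141, -0.016, 0.006]
wrist_force: [-1.3, -0.0, -0.8]
width: 0.264
```

```bash
python3 m.py .588 -.045 .067 1.571
```

```text
t 3.53 [ 0.5857 -0.0462  0.0652] [-0.1211  0.259   1.9399  0.      0.9468  1.4397] w 0.264 F [-1.2655 -0.007  -0.794 ]
(array([ 0.0023, -0.0012, -0.0018]), array([-0.0002,  0.0013,  0.0031]))
```

Call:
apply_moves:
  plan:
    - [[0.002,0,-0.002,0,0,0,0.1],[0.002,0,-0.002,0,0,0,0.1],[0.002,0,-0.002,0,0,0,0.1],[0.002,0,-0.03,0,0,0,0.1],[0.002,0,-0.06,0,0,0,0.1],[0.002,0,-0.1,0,0,0,0],[-0.02,0.04,-0.11,0,0,-0.04,0],[-0.04,0.08,-0.11,0,0,-0.08,0]]

```text
time: 4.2
tool_pos: [0.5588, -0.1162, 0.1851]
tcp_rot: [3.111, 0.401, 0.018]
wrist_force: [-0.3, -1.1, -0.2]
width: 0.503
```

```bash
python3 m.py .4755 -.274 .1 2.264
```

```text
t 4.2 [ 0.5588 -0.1162  0.1851] [-0.2488  0.094   1.8903  0.0002  1.1451  1.0652] w 0.503 F [-0.2544 -1.0742 -0.1766]
(array([-0.1215,  0.131 ,  0.0845]), array([ 0.0025, -0.003 , -0.139 ]))
```

Call:
apply_moves:
  plan:
    - [[-0.12,0.131,0.02,0,0,-0.139,0],[-0.12,0.131,0.04,0,0,-0.139,0],[-0.12,0.131,0.06,0,0,-0.139,0],[-0.12,0.131,0.085,0,0,-0.139,0],[-0.12,0.131,0.085,0,0,-0.139,0],[-0.12,0.131,0.085,0,0,-0.139,0],[-0.12,0.131,0.085,0,0,-0.139,0],[-0.12,0.131,0.085,0,0,-0.139,0]]

```text
time: 4.87
tool_pos: [0.471, -0.2729, 0.0941]
tcp_rot: [2.959, 1.051, 0.003]
wrist_force: [-0.2, -0.1, 0.8]
width: 0.496
```

```bash
python3 m.py .4755 -.274 .008 2.264; python3 -c "
from h import *
s,_=snap('wrist','w2'); print(proj('wrist',(.4755,-.274,.018),s))"
```

```text
t 4.87 [ 0.471  -0.2729  0.0941] [-0.5712  0.1444  2.0174  0.0006  0.9778  0.3169] w 0.496 F [-0.2473 -0.0959  0.8205]
(array([0.0027, 0.0036, 0.0861]), array([ 0.0005, -0.0003, -0.0035]))
[322.31160782 255.2158393 ]
```

View pics/w2.png

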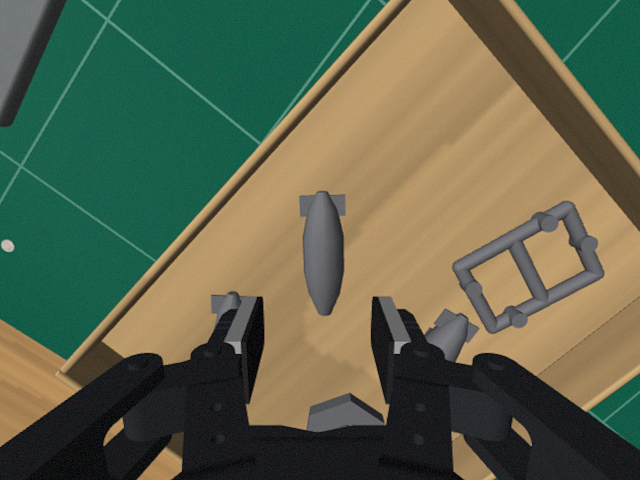

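The second tank sits at (322,253), as predicted. Gripping.

Call:
apply_moves:
  plan:
    - [[0.003,0.004,0.03,0,0,-0.003,0],[0.003,0.004,0.065,0,0,-0.003,0],[0.003,0.004,0.086,0,0,-0.003,0],[0.003,0.004,0.086,0,0,-0.003,0.2],[0.003,0.004,0.086,0,0,-0.003,1],[0.003,0.004,0.086,0,0,-0.003,1],[0.003,0.004,0.086,0,0,-0.003,1],[0.003,0.004,0.086,0,0,-0.003,1]]

```text
time: 5.58
tool_pos: [0.4761, -0.2738, 0.0082]
tcp_rot: [2.953, 1.067, 0.003]
wrist_force: [0.7, -0.9, 0.0]
width: 0.265
```

```bash
python3 m.py .588 .046 .16 1.571
```

```text
t 5.58 [ 0.4761 -0.2738  0.0082] [-0.5673  0.2702  2.0563  0.0001  0.8124  0.3097] w 0.265 F [ 0.71   -0.9461  0.0132]
(array([ 0.2907, -0.174 , -0.152 ]), array([ 0.0007, -0.0005,  0.2207]))
```

Call:
apply_moves:
  plan:
    - [[0,0,-0.04,0,0,0,1],[0,0,-0.08,0,0,0,1],[0.02,0,-0.12,0,0,0,1],[0.06,-0.04,-0.16,0,0,0.05,1],[0.1,-0.06,-0.18,0,0,0.1,1],[0.14,-0.08,-0.18,0,0,0.14,1],[0.18,-0.1,-0.18,0,0,0.18,1],[0.21,-0.12,-0.18,0,0,0.22,1]]

```text
time: 6.25
tool_pos: [0.5459, -0.0888, 0.1866]
tcp_rot: [3.136, 0.156, 0.007]
wrist_force: [-0.8, -0.2, -0.2]
width: 0.27
```

```bash
python3 m.py .588 .046 .067 1.571
```

```text
t 6.25 [ 0.5459 -0.0888  0.1866] [-0.2064  0.064   1.9196  0.      1.1531  1.2651] w 0.27 F [-0.7797 -0.167  -0.1749]
(array([ 0.0547, -0.1302,  0.1197]), array([ 0.0004, -0.0015,  0.0315]))
```

Call:
apply_moves:
  plan:
    - [[0.02,-0.03,0,0,0,0.015,1],[0.04,-0.07,0,0,0,0.02,1],[0.047,-0.105,0.0,0,0,0.02,1],[0.047,-0.122,0.03,0,0,0.02,1],[0.047,-0.122,0.06,0,0,0.02,1],[0.047,-0.122,0.09,0,0,0.02,1],[0.047,-0.122,0.105,0,0,0.02,1],[0.047,-0.122,0.11,0,0,0.02,1]]

```text
time: 6.92
tool_pos: [0.5754, 0.0366, 0.0706]
tcp_rot: [-3.141, -0.068, 0.009]
wrist_force: [-1.0, -0.1, -0.5]
width: 0.268
```

```bash
python3 m.py .588 .046 .067 1.571
```

```text
t 6.92 [0.5754 0.0366 0.0706] [0.0203 0.2345 1.9593 0.     0.9535 1.5475] w 0.268 F [-1.0105 -0.0906 -0.4728]
(array([ 0.013 , -0.0089,  0.0035]), array([-0.    ,  0.0018,  0.0138]))
```

Call:
apply_moves:
  plan:
    - [[0.013,-0.008,0.003,0,0,0,1],[0.013,-0.008,0.003,0,0,0,1],[0.013,-0.008,0.003,0,0,0,0.1],[0.013,-0.008,0.003,0,0,0,0.1],[0.013,-0.008,0.003,0,0,0,0.1],[0.013,-0.008,-0.035,0,0,0,0.1],[0.013,-0.008,-0.075,0,0,0,0.1],[0.013,-0.008,-0.115,0,0,0,0]]

```text
time: 7.58
tool_pos: [0.5896, 0.0444, 0.1895]
tcp_rot: [3.141, 0.067, -0.003]
wrist_force: [1.2, -0.4, 0.2]
width: 0.499
```

```bash
python3 m.py .392 -.27 .15 2.197
```

```text
t 7.58 [0.5896 0.0444 0.1895] [ 0.033   0.1381  1.8325 -0.0001  1.1731  1.5613] w 0.499 F [ 1.2273 -0.4216  0.238 ]
(array([-0.2107,  0.3057,  0.04  ]), array([-0.0002,  0.0007, -0.1858]))
```

Call:
apply_moves:
  plan:
    - [[-0.21,0.306,0,0,0,-0.186,0],[-0.21,0.306,0,0,0,-0.186,0],[-0.21,0.306,0,0,0,-0.186,0],[-0.21,0.306,0,0,0,-0.186,0],[-0.21,0.306,0,0,0,-0.186,0],[-0.21,0.306,0,0,0,-0.186,0],[-0.21,0.306,0,0,0,-0.186,0],[-0.21,0.306,0.04,0,0,-0.186,0]]

```text
time: 8.25
tool_pos: [0.4217, -0.2305, 0.1757]
tcp_rot: [2.982, 0.967, 0.008]
wrist_force: [1.7, -0.4, -0.3]
width: 0.498
```

```bash
python3 m.py .392 -.27 .1 2.197
```

```text
t 8.25 [ 0.4217 -0.2305  0.1757] [-0.5517 -0.071   2.0753 -0.0004  1.1285  0.3922] w 0.498 F [ 1.7164 -0.3723 -0.3361]
(array([-0.0475,  0.014 ,  0.0757]), array([ 0.0026, -0.0009,  0.0003]))
```

Call:
apply_moves:
  plan:
    - [[-0.047,0.014,0.04,0,0,0,0],[-0.047,0.014,0.075,0,0,0,0],[-0.047,0.014,0.075,0,0,0,0],[-0.047,0.014,0.075,0,0,0,0],[-0.047,0.014,0.075,0,0,0,0],[-0.047,0.014,0.075,0,0,0,0],[-0.047,0.014,0.075,0,0,0,0],[-0.047,0.014,0.075,0,0,0,0]]

```text
time: 8.92
tool_pos: [0.3931, -0.2664, 0.0985]
tcp_rot: [2.985, 0.971, 0.003]
wrist_force: [0.1, 0.1, 0.4]
width: 0.499
```

```bash
python3 m.py .392 -.27 .008 2.197; python3 -c "
from h import *
s,_=snap('wrist','w3'); print(proj('wrist',(.392,-.27,.018),s))"
```

```text
t 8.92 [ 0.3931 -0.2664  0.0985] [-0.6481  0.0082  2.1557  0.0001  0.974   0.2936] w 0.499 F [0.0843 0.0962 0.4391]
(array([-0.0031,  0.0019,  0.0905]), array([ 0.0011, -0.0004,  0.0009]))
[319.61510553 262.26559765]
```

View pics/w3.png

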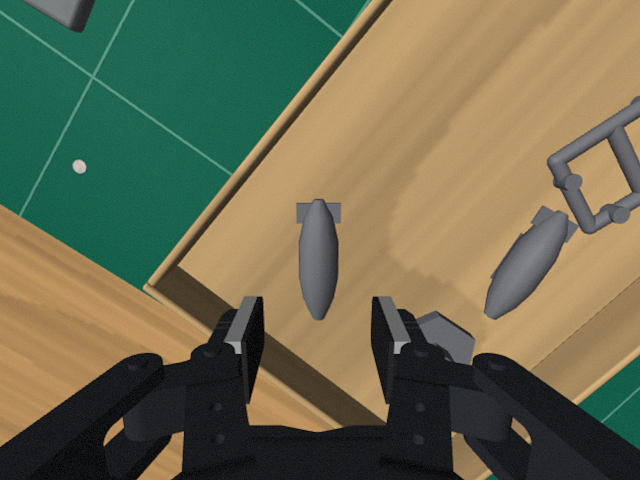

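Third tank is at (319,258), as predicted, and the jaws clear the crate wall. Gripping.

Call:
apply_moves:
  plan:
    - [[-0.003,0.002,0.03,0,0,0,0],[-0.003,0.002,0.065,0,0,0,0],[-0.003,0.002,0.09,0,0,0,0],[-0.003,0.002,0.09,0,0,0,0.2],[-0.003,0.002,0.09,0,0,0,1],[-0.003,0.002,0.09,0,0,0,1],[-0.003,0.002,0.09,0,0,0,1],[-0.003,0.002,0.05,0,0,0,1]]

```text
time: 9.63
tool_pos: [0.3846, -0.2652, 0.0403]
tcp_rot: [-2.976, -0.966, 0.014]
wrist_force: [-1.1, 0.7, -0.8]
width: 0.266
```

```bash
python3 m.py .638 .0 .17 3.1
```

```text
t 9.63 [ 0.3846 -0.2652  0.0403] [-0.657   0.0909  2.1984 -0.      0.8676  0.2861] w 0.266 F [-1.097   0.7024 -0.764 ]
(array([ 0.3603, -0.0677, -0.1303]), array([-0.005 , -0.0008, -0.287 ]))
```

Call:
apply_moves:
  plan:
    - [[0,0,-0.04,0,0,0,1],[0,0,-0.08,0,0,0,1],[0.02,0,-0.12,0,0,-0.04,1],[0.06,-0.01,-0.15,0,0,-0.08,1],[0.1,-0.02,-0.15,0,0,-0.12,1],[0.14,-0.03,-0.15,0,0,-0.16,1],[0.18,-0.035,-0.15,0,0,-0.2,1],[0.22,-0.04,-0.15,0,0,-0.23,1]]

```text
time: 10.3
tool_pos: [0.5411, -0.1106, 0.1982]
tcp_rot: [2.445, 1.969, 0.002]
wrist_force: [-0.8, 0.1, 0.5]
width: 0.269
```

```bash
python3 m.py .638 .0 .15 3.1
```

```text
t 10.3 [ 0.5411 -0.1106  0.1982] [-0.2466  0.0546  1.9073 -0.0001  1.177  -0.0318] w 0.269 F [-0.8214  0.1315  0.5313]
(array([0.1287, 0.0709, 0.0484]), array([ 0.0008,  0.0001, -0.0551]))
```

Call:
apply_moves:
  plan:
    - [[0.128,0.07,0,0,0,-0.055,1],[0.128,0.07,0,0,0,-0.055,1],[0.128,0.07,0,0,0,-0.055,1],[0.128,0.07,0.045,0,0,-0.055,1],[0.128,0.07,0.045,0,0,-0.055,1],[0.128,0.07,0.045,0,0,-0.055,1],[0.128,0.07,0.045,0,0,-0.055,1],[0.128,0.07,0.045,0,0,-0.055,1]]

```text
time: 10.97
tool_pos: [0.6364, -0.0037, 0.153]
tcp_rot: [2.274, 2.165, 0.001]
wrist_force: [0.5, -0.3, -0.4]
width: 0.27
```

```bash
python3 m.py .638 .0 .067 3.1;  python3 -c "
from h import *
snap('wrist','w4')"
```

```text
t 10.97 [ 0.6364 -0.0037  0.153 ] [-0.0448  0.2488  1.7715 -0.0004  1.1197  0.0043] w 0.27 F [ 0.4791 -0.3199 -0.3943]
(array([0.0038, 0.0012, 0.086 ]), array([ 0.0005,  0.0001, -0.0023]))
```

View pics/w4.png

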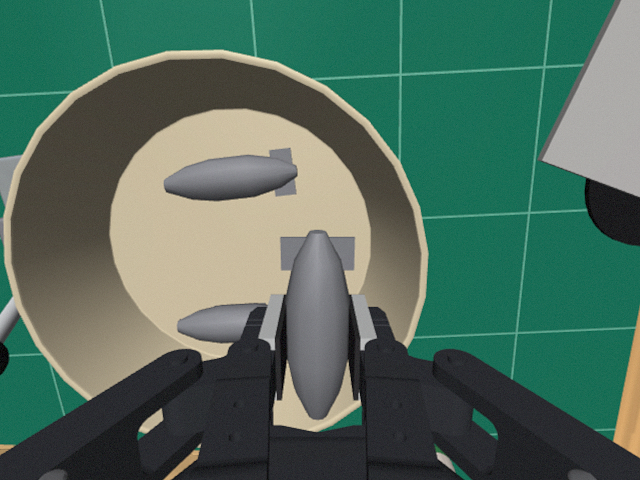

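Two tanks lie flat on the bowl floor and the third is held above it. Lowering and releasing.

Call:
apply_moves:
  plan:
    - [[0.005,0.001,0.03,0,0,0,1],[0.005,0.001,0.06,0,0,0,1],[0.005,0.001,0.08,0,0,0,1],[0.005,0.001,0.083,0,0,0,1],[0.005,0.001,0.083,0,0,0,0.2],[0.005,0.001,0.083,0,0,0,0.2],[0.005,0.001,0.083,0,0,0,0.2],[0.005,0.001,0.04,0,0,0,0.2]]

```text
time: 11.68
tool_pos: [0.6305, 0.0016, 0.1034]
tcp_rot: [-2.267, -2.158, 0.018]
wrist_force: [-0.9, -0.5, -1.6]
width: 0.401
```

Call:
apply_moves:
  plan:
    - [[0,0,-0.04,0,0,0,0.2],[0,0,-0.08,0,0,0,0],[-0.03,0,-0.08,0,0,0.04,0],[-0.06,-0.03,-0.08,0,0,0.08,0],[-0.1,-0.06,-0.08,0,0,0.12,0],[-0.13,-0.09,-0.08,0,0,0.16,0],[-0.16,-0.12,-0.08,0,0,0.2,0],[-0.18,-0.14,-0.08,0,0,0.24,0]]

```text
time: 12.35
tool_pos: [0.4886, -0.1732, 0.1938]
tcp_rot: [2.91, 1.172, 0.006]
wrist_force: [0.4, -0.6, -0.4]
width: 0.501
```

```bash
python3 m.py .459 -.371 .1 1.75;
```

```text
t 12.35 [ 0.4886 -0.1732  0.1938] [-0.3884 -0.0097  1.9815 -0.0004  1.1639  0.4168] w 0.501 F [ 0.3799 -0.6109 -0.3793]
(array([-0.1587,  0.1215,  0.0941]), array([ 0.0015, -0.0012,  0.1867]))
```

Call:
apply_moves:
  plan:
    - [[-0.155,0.118,0.02,0,0,0.187,0],[-0.155,0.118,0.04,0,0,0.187,0],[-0.155,0.118,0.06,0,0,0.187,0],[-0.155,0.118,0.09,0,0,0.187,0],[-0.155,0.118,0.09,0,0,0.187,0],[-0.155,0.118,0.09,0,0,0.187,0],[-0.155,0.118,0.09,0,0,0.187,0],[-0.155,0.118,0.09,0,0,0.187,0]]

```text
time: 13.02
tool_pos: [0.4608, -0.3644, 0.102]
tcp_rot: [3.127, 0.289, 0.003]
wrist_force: [0.5, 0.2, 0.5]
width: 0.5
```

```bash
python3 m.py .459 -.371 .008 1.75; python3 -c "
from h import *
s,_=snap('wrist','w5'); print(proj('wrist',(.459,-.371,.018),s))"
```

```text
t 13.02 [ 0.4608 -0.3644  0.102 ] [-0.7118  0.2121  1.9201  0.0007  1.0076  0.6741] w 0.5 F [0.5133 0.234  0.5081]
(array([-0.0032,  0.0061,  0.094 ]), array([ 0.0003, -0.0005,  0.0017]))
[327.30561744 260.55359098]
```

View pics/w5.png

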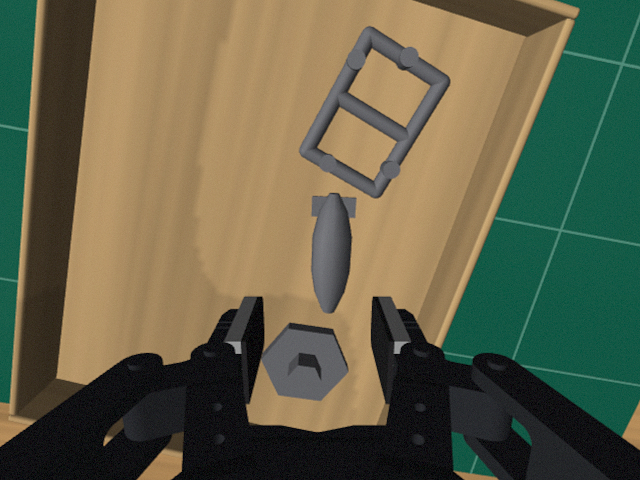

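The fourth tank is at (332,252), between the runner above and the stand below; the jaws clear both. Gripping.

Call:
apply_moves:
  plan:
    - [[0,0.007,0.03,0,0,0.01,0],[0,0.007,0.065,0,0,0.01,0],[0,0.007,0.094,0,0,0.01,0],[0,0.007,0.094,0,0,0.01,0.2],[0,0.007,0.094,0,0,0.01,1],[0,0.007,0.094,0,0,0.01,1],[0,0.007,0.094,0,0,0.01,1],[0,0.007,0.05,0,0,0.01,1]]

```text
time: 13.73
tool_pos: [0.4568, -0.3655, 0.0412]
tcp_rot: [-3.122, -0.242, 0.016]
wrist_force: [-0.7, 1.3, -0.9]
width: 0.264
```

```bash
python3 m.py .54 .0 .17 3.2
```

```text
t 13.73 [ 0.4568 -0.3655  0.0412] [-0.7173  0.2916  1.9505  0.0001  0.9143  0.6987] w 0.264 F [-0.7213  1.2651 -0.9053]
(array([ 0.1373, -0.3497, -0.1261]), array([-0.0052, -0.0002, -0.4693]))
```

Call:
apply_moves:
  plan:
    - [[0,0,-0.04,0,0,0,1],[0,0,-0.08,0,0,0,1],[0,-0.02,-0.12,0,0,-0.04,1],[0.02,-0.06,-0.14,0,0,-0.08,1],[0.05,-0.09,-0.14,0,0,-0.12,1],[0.07,-0.13,-0.14,0,0,-0.16,1],[0.08,-0.17,-0.14,0,0,-0.2,1],[0.1,-0.21,-0.14,0,0,-0.23,1]]

```text
time: 14.4
tool_pos: [0.5247, -0.1592, 0.1899]
tcp_rot: [2.839, 1.341, 0.003]
wrist_force: [-0.8, 0.2, -0.3]
width: 0.263
```

```bash
python3 m.py .54 .0 .17 3.2
```

```text
t 14.4 [ 0.5247 -0.1592  0.1899] [-0.3401  0.0537  1.9242  0.0001  1.1611  0.3484] w 0.263 F [-0.7703  0.2413 -0.2571]
(array([ 0.1327, -0.0894,  0.0198]), array([ 0.0008, -0.    , -0.2378]))
```

Call:
apply_moves:
  plan:
    - [[0.03,-0.02,0,0,0,-0.04,1],[0.06,-0.04,0,0,0,-0.08,1],[0.09,-0.06,0,0,0,-0.12,1],[0.12,-0.08,0,0,0,-0.16,1],[0.13,-0.087,0.01,0,0,-0.2,1],[0.13,-0.087,0.02,0,0,-0.23,1],[0.13,-0.087,0.02,0,0,-0.23,1],[0.13,-0.087,0.02,0,0,-0.23,1]]

```text
time: 15.07
tool_pos: [0.5404, -0.0052, 0.1683]
tcp_rot: [-2.192, -2.251, 0.0]
wrist_force: [0.1, -0.1, 0.1]
width: 0.264
```

```bash
python3 m.py .54 .0 .067 3.2;  python3 -c "
from h import *
snap('wrist','w6')"
```

```text
t 15.07 [ 0.5404 -0.0052  0.1683] [-0.0556  0.0593  1.9603 -0.0001  1.1222 -0.0819] w 0.264 F [ 0.1195 -0.0916  0.0527]
(array([ 0.0052, -0.0002,  0.1013]), array([-0.    ,  0.    , -0.0102]))
```

View pics/w6.png

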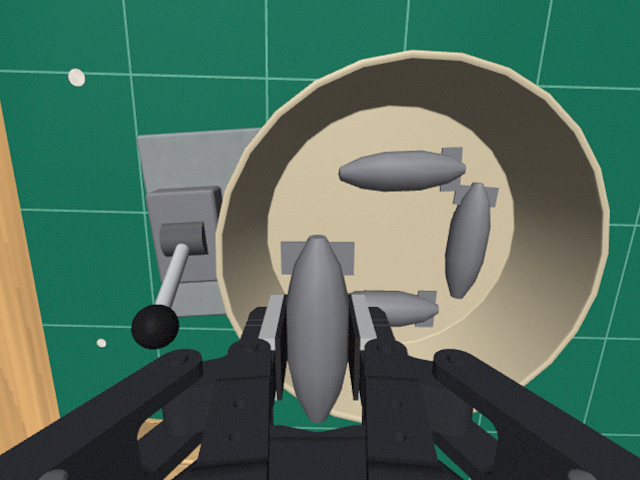

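Three tanks lie in the bowl and the fourth is above the front part. The lever ball (155,325) is clear of the jaws. I'll lower it slightly further in (x 0.548).

Call:
apply_moves:
  plan:
    - [[0.005,0.007,0.03,0,0,0,1],[0.005,0.007,0.06,0,0,0,1],[0.005,0.007,0.085,0,0,0,1],[0.005,0.007,0.093,0,0,0,1],[0.005,0.007,0.093,0,0,0,0.2],[0.005,0.007,0.093,0,0,0,0.2],[0.005,0.007,0.093,0,0,0,0.2],[0.005,0.007,0.05,0,0,0,0.2]]

```text
time: 15.78
tool_pos: [0.5425, -0.0005, 0.111]
tcp_rot: [-2.185, -2.245, 0.013]
wrist_force: [-1.3, -0.1, -1.6]
width: 0.401
```

Call:
apply_moves:
  plan:
    - [[0,0,-0.04,0,0,0,0.2],[0,0,-0.08,0,0,0,0],[0,0,-0.12,0,0,0,-1],[0.04,0,-0.13,0,0,0.04,-1],[0.08,0,-0.13,0,0,0.08,-1],[0.12,0,-0.13,0,0,0.12,-1],[0.16,0,-0.13,0,0,0.16,-1],[0.2,0,-0.13,0,0,0.2,-1]]

```text
time: 16.45
tool_pos: [0.5434, 0.1918, 0.2499]
tcp_rot: [2.744, 1.527, 0.008]
wrist_force: [0.4, -0.5, -0.3]
width: 0.999
```

```bash
python3 -c "
from h import *
s,im=snap('top','t2'); snap('scene','s2')
im=cv2.imread('pics/t2.png'); cv2.imwrite('pics/t2c.png',cv2.resize(im[140:340,80:400],None,fx=2.5,fy=2.5,interpolation=cv2.INTER_CUBIC))"; python3 m.py .486 .309 .16 1.643
```

```text
t 16.55 [0.5429 0.1953 0.2494] [0.3008 0.0648 1.8004 0.0025 1.2712 0.8469] w 0.999 F [-1.6735 -0.5451  1.0158]
(array([ 0.067 , -0.1079,  0.0896]), array([-0.0003, -0.0019,  0.3029]))
```

View pics/t2c.png

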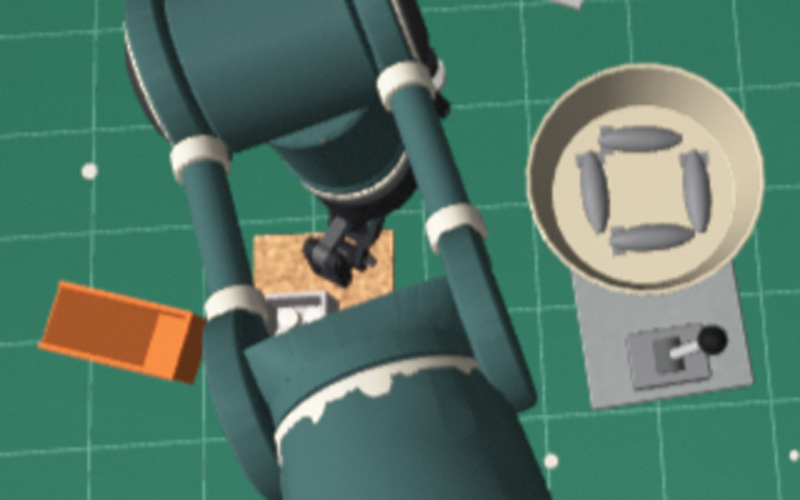

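View pics/t2.png

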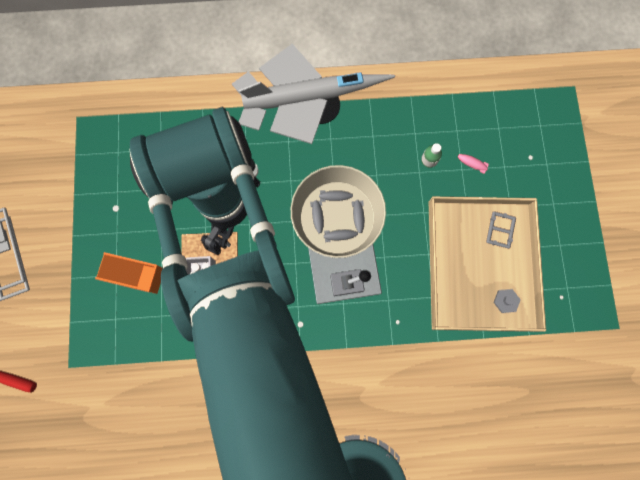

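All four tanks lie in a neat square in the bowl, and the stand and runner are still in the crate. Next is the cup.

Call:
apply_moves:
  plan:
    - [[0.064,-0.104,0,0,0,0.3,-1],[0.064,-0.104,0.02,0,0,0.3,-1],[0.064,-0.104,0.04,0,0,0.3,-1],[0.064,-0.104,0.06,0,0,0.3,-1],[0.064,-0.104,0.07,0,0,0.3,-1],[0.064,-0.104,0.07,0,0,0.3,-1],[0.064,-0.104,0.07,0,0,0.3,-1],[0.064,-0.104,0.07,0,0,0.3,-1]]

```text
time: 17.22
tool_pos: [0.4879, 0.2987, 0.1781]
tcp_rot: [-3.139, -0.118, -0.003]
wrist_force: [0.2, -0.1, 0.0]
width: 0.998
```

Call:
apply_moves:
  plan:
    - [[0,0,0,0,0,0,-1],[0,0,0,0,0,0,-1],[0,0,0,0,0,0,-1],[0,0,0,0,0,0,-1],[0,0,0,0,0,0,-1],[0,0,0,0,0,0,-1],[0,0,0,0,0,0,-1],[0,0,0,0,0,0,-1]]

```text
time: 17.88
tool_pos: [0.487, 0.2988, 0.1764]
tcp_rot: [3.139, 0.126, -0.0]
wrist_force: [-0.4, -0.5, 0.2]
width: 0.998
```

```bash
python3 m.py .486 .309 .03 1.643;  python3 -c "
from h import *
s,_=snap('wrist','w7')
for p in ((.526,.341,.064),(.526,.281,.064),(.404,.333,.064),(.404,.273,.064)): print(proj('wrist',p,s))"
```

```text
t 17.88 [0.487  0.2988 0.1764] [ 0.5067  0.1106  1.8888 -0.      1.1424  1.9972] w 0.998 F [-0.4411 -0.4957  0.1958]
(array([-0.0002, -0.0103,  0.1464]), array([0.    , 0.    , 0.0026]))
[257.69348198 180.33230567]
[349.56222853 187.78576428]
[262.23769709 347.23201019]
[343.20871276 353.01411566]
```

View pics/w7.png

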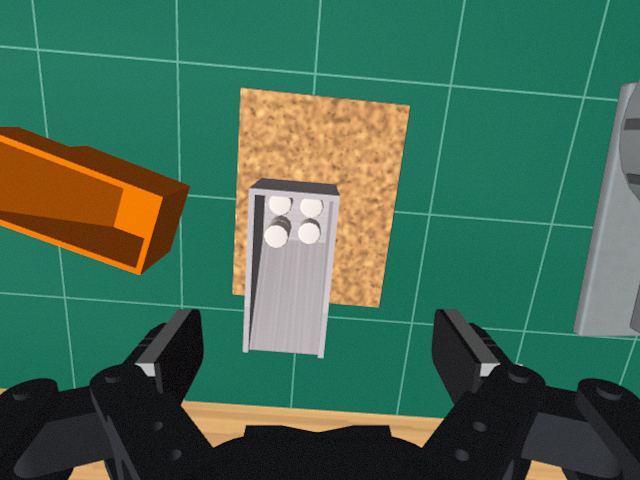

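The aluminium cup (not the orange one at left) has its back corners at (249,190) and (339,195) and lip corners at (244,352) and (323,356). Refining its pose.

```bash
python3 -c "
from h import *
s=readout.read_state()
b=[onz('wrist',*p,.064,s) for p in ((249,190),(339,195),(323,356),(244,352))]
for x in b: print(x.round(4))
B=(b[0]+b[1])/2;L=(b[2]+b[3])/2;d=(B-L)/np.linalg.norm(B-L);print('len',np.linalg.norm(B-L),'yaw',np.arctan2(d[1],d[0]),'orig',B-.04*d)"
python3 m.py .486 .309 .03 1.643
```

```text
[0.5193 0.3465 0.064 ]
[0.5207 0.2874 0.064 ]
[0.4003 0.2877 0.064 ]
[0.3989 0.3463 0.064 ]
len 0.12037706307567948 yaw -0.0006749566289578288 orig [0.47998808 0.31697607 0.064     ]
t 17.93 [0.487  0.2988 0.1764] [ 0.5068  0.1107  1.8888 -0.      1.1424  1.9973] w 1.001 F [-0.3689 -0.6662 -0.2838]
(array([-0.0002, -0.0102,  0.1464]), array([0.    , 0.0001, 0.0026]))
```

```bash
python3 -c "
from h import *
s=readout.read_state()
for p in ((241,88),(410,106),(380,307),(233,294)): print(onz('wrist',*p,.004,s).round(4))
im=cv2.imread('pics/top0.png');"

```

```text
[0.5863 0.3647 0.004 ]
[0.5839 0.2359 0.004 ]
[0.4158 0.2377 0.004 ]
[0.4178 0.3673 0.004 ]
```

The pad agrees with the top view, but the cup has shifted since the first picture (now (0.480,0.317), yaw 0), so I'll use the new pose.

```bash
python3 m.py .48 .317 .09 1.571
```

```text
t 17.93 [0.487  0.2988 0.1764] [ 0.5068  0.1107  1.8888 -0.      1.1424  1.9973] w 1.001 F [-0.3689 -0.6662 -0.2838]
(array([-0.0055, -0.0187,  0.0864]), array([0.    , 0.0001, 0.0255]))
```

Call:
apply_moves:
  plan:
    - [[-0.0055,-0.0185,0,0,0,0.025,-0.75],[-0.0055,-0.0185,0.02,0,0,0.025,-0.75],[-0.0055,-0.0185,0.05,0,0,0.025,-0.75],[-0.0055,-0.0185,0.08,0,0,0.025,-0.75],[-0.0055,-0.0185,0.086,0,0,0.025,-0.75],[-0.0055,-0.0185,0.086,0,0,0.025,-0.75],[-0.0055,-0.0185,0.086,0,0,0.025,-0.75],[-0.0055,-0.0185,0.086,0,0,0.025,-0.75]]

```text
time: 18.6
tool_pos: [0.4816, 0.3177, 0.0925]
tcp_rot: [-3.14, -0.002, -0.004]
wrist_force: [0.2, 0.8, -0.1]
width: 0.873
```

```bash
python3 m.py .48 .317 .022 1.571; python3 -c "
from h import *
s,_=snap('wrist','w8')"
```

```text
t 18.6 [0.4816 0.3177 0.0925] [0.5399 0.2035 1.9506 0.0001 0.9842 2.1093] w 0.873 F [ 0.2366  0.7956 -0.1208]
(array([-0.0018,  0.0008,  0.0705]), array([-0.0005, -0.0009,  0.0004]))
```

View pics/w8.png

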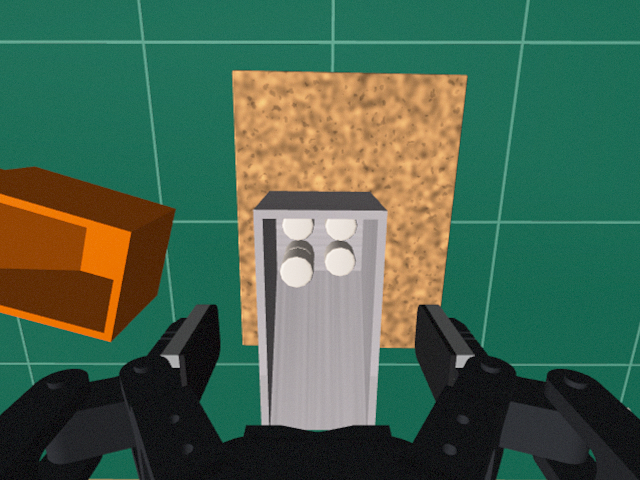

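```bash
python3 -c "
from h import *
s=readout.read_state()
for p,z in (((130,232),.06),((110,340),.06),((175,210),0),((158,295),0)): print(onz('wrist',*p,z,s).round(4))"

```

```text
[0.5095 0.4052 0.06  ]
[0.4534 0.4226 0.06  ]
[0.5084 0.4056 0.    ]
[0.452  0.4223 0.    ]
```

Orange cup's nearest face is y ≥ 0.405 and the finger backs reach 0.37, so it's clear. Descending to pinch the cup.

Call:
apply_moves:
  plan:
    - [[-0.002,0,0.025,0,0,0,-0.75],[-0.002,0,0.05,0,0,0,-0.75],[-0.002,0,0.07,0,0,0,-0.75],[-0.002,0,0.07,0,0,0,-0.75],[-0.002,0,0.07,0,0,0,0.5],[-0.002,0,0.07,0,0,0,1],[-0.002,0,0.07,0,0,0,1],[-0.002,0,0.07,0,0,0,1]]
  force: 60

```text
time: 19.32
tool_pos: [0.4793, 0.3175, 0.0222]
tcp_rot: [-3.14, -0.002, -0.004]
wrist_force: [-0.7, -0.4, -2.7]
width: 0.697
```

```bash
python3 m.py .61 .0 .2 1.571
```

```text
t 19.32 [0.4793 0.3175 0.0222] [0.5418 0.291  1.9951 0.     0.8525 2.1112] w 0.697 F [-0.7121 -0.3512 -2.6762]
(array([ 0.1307,  0.3175, -0.178 ]), array([-0.0005, -0.0008,  0.0004]))
```

Cup gripped (59 mm). Lifting and carrying to the bowl's far side, with the lip facing the robot.

Call:
apply_moves:
  plan:
    - [[0,0,-0.01,0,0,0,1],[0,0,-0.03,0,0,0,1],[0,0,-0.06,0,0,0,1],[0,0,-0.09,0,0,0,1],[0,0,-0.12,0,0,0,1],[0,0,-0.15,0,0,0,1],[0,0,-0.18,0,0,0,1],[0,0,-0.2,0,0,0,1]]

```text
time: 19.98
tool_pos: [0.4792, 0.3175, 0.2255]
tcp_rot: [-3.139, -0.002, -0.007]
wrist_force: [1.2, -0.4, -2.4]
width: 0.7
```

Call:
apply_moves:
  plan:
    - [[0.01,0.01,0,0,0,0,1],[0.025,0.035,0,0,0,0,1],[0.05,0.07,0,0,0,0,1],[0.07,0.1,0,0,0,0,1],[0.09,0.13,0,0,0,0,1],[0.11,0.165,0,0,0,0,1],[0.13,0.2,0,0,0,0,1],[0.145,0.225,0,0,0,0,1]]

```text
time: 20.65
tool_pos: [0.6242, 0.088, 0.2195]
tcp_rot: [3.14, 0.0, -0.001]
wrist_force: [0.0, -0.1, -2.9]
width: 0.692
```

```bash
python3 m.py .668 .001 .22 1.571
```

```text
t 20.65 [0.6242 0.088  0.2195] [ 0.1014  0.1886  1.7173 -0.0017  1.2367  1.6726] w 0.692 F [ 0.0048 -0.1235 -2.8987]
(array([ 0.0438,  0.087 , -0.0004]), array([ 0.0005,  0.0003, -0.    ]))
```

Call:
apply_moves:
  plan:
    - [[0.01,0.02,0,0,0,0,1],[0.023,0.045,0,0,0,0,1],[0.034,0.066,0,0,0,0,1],[0.042,0.08,0,0,0,0,1],[0.044,0.086,0,0,0,0,1],[0.044,0.087,0,0,0,0,1],[0.044,0.087,0,0,0,0,1],[0.044,0.087,0,0,0,0,1]]

```text
time: 21.32
tool_pos: [0.6669, 0.0062, 0.2202]
tcp_rot: [-3.141, -0.003, 0.001]
wrist_force: [-0.2, -0.1, -2.1]
width: 0.694
```

```bash
python3 m.py .668 .001 .22 1.571; python3 -c "
from h import *
snap('scene','s3')
t0=np.array([.668,.22])
for th in range(0,106,7):
  a=np.radians(th); v=np.array([-.081*np.cos(a)-.04*np.sin(a),-.081*np.sin(a)+.04*np.cos(a)])
  lip=np.array([.587, max(.135,.26-.125*th/70)]); t=lip-v; print(th,round(th/180,3),'sh',(t-t0).round(4),'tcp',t.round(3))
"
```

```text
t 21.32 [0.6669 0.0062 0.2202] [-0.0284  0.256   1.6343  0.0007  1.2521  1.54  ] w 0.694 F [-0.2179 -0.1326 -2.0752]
(array([0.0011, 0.0052, 0.0002]), array([-0.0002,  0.0003,  0.0006]))
0 0.0 sh [-0.  0.] tcp [0.668 0.22 ]
7 0.039 sh [ 0.0043 -0.0023] tcp [0.672 0.218]
14 0.078 sh [ 0.0073 -0.0042] tcp [0.675 0.216]
21 0.117 sh [ 0.009  -0.0058] tcp [0.677 0.214]
28 0.156 sh [ 0.0093 -0.0073] tcp [0.677 0.213]
35 0.194 sh [ 0.0083 -0.0088] tcp [0.676 0.211]
42 0.233 sh [ 0.006  -0.0105] tcp [0.674 0.209]
49 0.272 sh [ 0.0023 -0.0126] tcp [0.67  0.207]
56 0.311 sh [-0.0025 -0.0152] tcp [0.665 0.205]
63 0.35 sh [-0.0086 -0.0185] tcp [0.659 0.202]
70 0.389 sh [-0.0157 -0.0226] tcp [0.652 0.197]
77 0.428 sh [-0.0238 -0.0151] tcp [0.644 0.205]
84 0.467 sh [-0.0328 -0.0086] tcp [0.635 0.211]
91 0.506 sh [-0.0424 -0.0033] tcp [0.626 0.217]
98 0.544 sh [-0.0527  0.0008] tcp [0.615 0.221]
105 0.583 sh [-0.0633  0.0036] tcp [0.605 0.224]
```

View pics/s3.png

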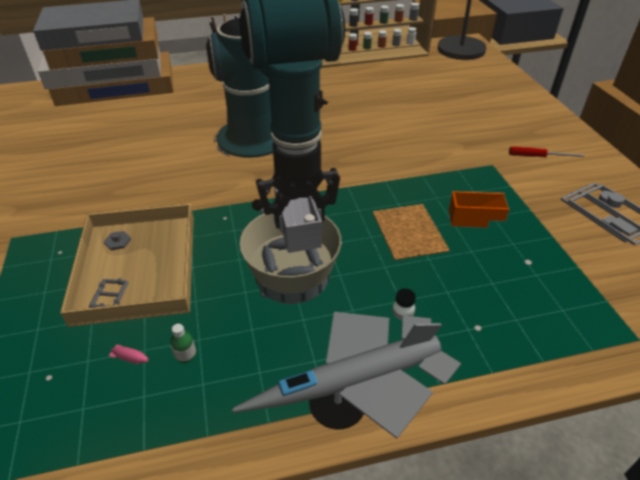

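The cup is held above the bowl, clear of the jet. Tilting with the lip kept over the bowl's centre.

Call:
apply_moves:
  plan:
    - [[0.003,0.002,0.002,0,0.026,0,1],[0.006,0.004,0.004,0,0.056,0,1],[0.008,0.005,0.005,0,0.086,0,1],[0.009,0.005,0.006,0,0.117,0,1],[0.009,0.005,0.007,0,0.147,0,1],[0.009,0.005,0.008,0,0.177,0,1],[0.008,0.005,0.009,0,0.205,0,1],[0.006,0.005,0.011,0,0.233,0,1]]

```text
time: 22.03
tool_pos: [0.6728, 0.0015, 0.2106]
tcp_rot: [-2.93, -0.005, -1.131]
wrist_force: [1.0, 0.8, -2.7]
width: 0.696
```

```bash
cat > p.py <<'E'
from h import *
np.set_printoptions(precision=4,suppress=True)
s=readout.read_state(); Rt=R.from_rotvec(s['tcp_rot']).as_matrix(); print(s['time'],s['tool_pos'],s['q'],s['width'],s['wrist_force']); tz=Rt[:,2]
th0=np.degrees(np.arctan2(tz[0],-tz[2])); print('th',th0,'y axis',Rt[:,1])
for th in (42,46,49,52,56,60,63,66,70,74,77,80,84,88,91,95,98,102,105,108):
  a=np.radians(th); v=np.array([-.081*np.cos(a)-.04*np.sin(a),-.081*np.sin(a)+.04*np.cos(a)])
  lip=np.array([.587, max(.135,.26-.125*th/70)]); t=lip-v; w=np.array([t[0],.001,t[1]])-s['tool_pos']
  print(th,'turn',round((th-th0)/180,3),'sh',(Rt.T@w).round(3))
E
python3 p.py
```

```text
22.0333 [0.6728 0.0015 0.2106] [-0.0548 -0.0892  2.203   0.1345  0.2942  1.399 ] 0.6961345647300778 [ 1.0181  0.8129 -2.6701]
th 42.22714779071926 y axis [ 0.0032 -1.      0.0001]
42 turn -0.001 sh [0.    0.001 0.002]
46 turn 0.021 sh [-0.002  0.001  0.001]
49 turn 0.038 sh [-0.004  0.001  0.001]
52 turn 0.054 sh [-0.006  0.001  0.   ]
56 turn 0.077 sh [-0.009  0.001 -0.001]
60 turn 0.099 sh [-0.013  0.001 -0.002]
63 turn 0.115 sh [-0.016  0.001 -0.002]
66 turn 0.132 sh [-0.019  0.    -0.003]
70 turn 0.154 sh [-0.024  0.    -0.004]
74 turn 0.177 sh [-0.024  0.    -0.01 ]
77 turn 0.193 sh [-0.025  0.    -0.015]
80 turn 0.21 sh [-0.026  0.    -0.02 ]
84 turn 0.232 sh [-0.027  0.    -0.026]
88 turn 0.254 sh [-0.029  0.    -0.032]
91 turn 0.271 sh [-0.031  0.    -0.036]
95 turn 0.293 sh [-0.033  0.    -0.042]
98 turn 0.31 sh [-0.036  0.    -0.046]
102 turn 0.332 sh [-0.039  0.    -0.052]
105 turn 0.349 sh [-0.042  0.    -0.055]
108 turn 0.365 sh [-0.045  0.    -0.059]
```

q5 is down to 0.29 with a lower limit of 0, so a full tilt this way isn't reachable. I'll fit a kinematic model from the readings and check tilting sideways.

```bash
cat > fk.py <<'E'
from h import *
from scipy.optimize import least_squares
D=[([.2798,-.6135,.2299],[-1.1799,.2648,1.6054,0,1.2737,-.0369]),
([.5533,-.2901,.0082],[-.5228,.3903,1.8889,0,.8614,.7244]),
([.5836,-.0556,.1562],[-.1375,.1549,1.8782,.0001,1.1068,.7953]),
([.4761,-.2738,.0082],[-.5673,.2702,2.0563,.0001,.8124,.3097]),
([.5896,.0444,.1895],[.033,.1381,1.8325,0,1.1731,1.5613]),
([.3931,-.2664,.0985],[-.6481,.0082,2.1557,0,.974,.2936]),
([.487,.2988,.1764],[.5067,.1106,1.8888,0,1.1424,1.9972]),
([.6669,.0062,.2202],[-.0284,.256,1.6343,.0007,1.2521,1.54]),
([.6728,.0015,.2106],[-.0548,-.0892,2.203,.1345,.2942,1.399])]
E=R.from_euler
def fk(q,L):
    a=E('z',q[0]);b=a*E('y',q[1]);c=b*E('y',q[2]);o=c*E('z',q[3])*E('y',q[4])*E('z',q[5])
    p=np.array([0,0,L[0]])+a.apply([L[1],L[2],0])+b.apply([0,0,L[3]])+c.apply([L[5],0,L[4]])+o.apply([0,0,L[6]]); return p,o
L=least_squares(lambda L:np.concatenate([fk(q,L)[0]-p for p,q in D]),[.4,0,0,.4,.4,.3,0]).x
LO=np.array([-2.63,-.94,.31,-1.31,0,-2.55]);HI=np.array([2.63,2.18,2.57,4.45,2.66,2.55])
def ik(p,o,q0):
    def f(q):
        P,O=fk(q,L); return np.concatenate([(P-p)*5,(O.inv()*o).as_rotvec()])
    r=least_squares(f,np.clip(q0,LO+1e-3,HI-1e-3),bounds=(LO,HI)); return r.x,np.linalg.norm(r.fun)
E
python3 - <<'E'
from fk import *
np.set_printoptions(precision=3,suppress=True)
print(L,max(np.linalg.norm(fk(q,L)[0]-p) for p,q in D))
s=readout.read_state(); P,O=fk(s['q'],L); print(P-s['tool_pos'],(O.inv()*R.from_rotvec(s['tcp_rot'])).magnitude())
# pour: cup lip azimuth phi (direction lip points), tilt th
def tool(phi,th):
    # tool x = -lip dir (cup x), y=-(cup y), z down; tilt about tool y
    base=E('z',phi+np.pi)*R.from_rotvec([np.pi,0,0]); return base*E('y',th)
for phi in (np.pi/2,-np.pi/2):
  for q60 in (0,):
    q=None
    d=np.array([np.cos(phi),np.sin(phi),0])
    for th in np.radians(range(0,111,10)):
        v=d*(.081*np.cos(th)+.04*np.sin(th))+np.array([0,0,-.081*np.sin(th)+.04*np.cos(th)])
        lip=np.array([.587,.001,max(.14,.26-.12*np.degrees(th)/70)]); p=lip-v
        best=None
        seeds=[q] if q is not None else [np.array([-.03,.2,1.7,0.,1.25,z]) for z in(-2.4,-1.6,-.8,0.05,.8,1.6,2.4)]
        for sd in seeds:
            x,e=ik(p,tool(phi,th),sd)
            if best is None or e<best[1]: best=(x,e)
        q=best[0]; print(round(phi,2),round(np.degrees(th)),p,q,'err',best[1].round(4))
E
```

```text
[0.252 0.    0.025 0.512 0.566 0.002 0.348] 8.852598945611619e-05
[0. 0. 0.] 1.5707963267948966
1.57 0 [ 0.587 -0.08   0.22 ] [-0.178  0.116  1.799  0.     1.226 -1.748] err 0.0
1.57 10 [ 0.587 -0.086  0.218] [-0.086  0.113  1.818 -0.187  1.202 -1.59 ] err 0.0
1.57 20 [ 0.587 -0.089  0.216] [ 0.009  0.126  1.836 -0.375  1.207 -1.422] err 0.0
1.57 30 [ 0.587 -0.089  0.214] [ 0.101  0.158  1.852 -0.553  1.243 -1.257] err 0.0
1.57 40 [ 0.587 -0.087  0.213] [ 0.188  0.209  1.863 -0.714  1.305 -1.104] err 0.0
1.57 50 [ 0.587 -0.082  0.211] [ 0.264  0.279  1.868 -0.851  1.387 -0.967] err 0.0
1.57 60 [ 0.587 -0.074  0.207] [ 0.33   0.365  1.867 -0.966  1.485 -0.847] err 0.0
1.57 70 [ 0.587 -0.064  0.202] [ 0.382  0.466  1.857 -1.06   1.593 -0.745] err 0.0
1.57 80 [ 0.587 -0.052  0.213] [ 0.421  0.552  1.838 -1.141  1.719 -0.682] err 0.0
1.57 90 [ 0.587 -0.039  0.221] [ 0.447  0.643  1.817 -1.215  1.846 -0.632] err 0.0
1.57 100 [ 0.587 -0.024  0.227] [ 0.459  0.737  1.795 -1.286  1.974 -0.592] err 0.0
1.57 110 [ 0.587 -0.009  0.23 ] [ 0.461  0.825  1.749 -1.31   2.101 -0.563] err 0.0604
-1.5
[... 262 characters left out ...]
-0.182  0.158  1.852  0.539  1.281  1.192] err 0.0
-1.57 40 [0.587 0.089 0.213] [-0.267  0.209  1.864  0.689  1.349  1.049] err 0.0
-1.57 50 [0.587 0.084 0.211] [-0.342  0.278  1.87   0.816  1.435  0.922] err 0.0
-1.57 60 [0.587 0.076 0.207] [-0.406  0.364  1.868  0.921  1.533  0.811] err 0.0
-1.57 70 [0.587 0.066 0.202] [-0.456  0.465  1.859  1.007  1.639  0.716] err 0.0
-1.57 80 [0.587 0.054 0.213] [-0.494  0.551  1.84   1.083  1.764  0.659] err 0.0
-1.57 90 [0.587 0.041 0.221] [-0.519  0.642  1.819  1.153  1.888  0.613] err 0.0
-1.57 100 [0.587 0.026 0.227] [-0.531  0.736  1.797  1.221  2.013  0.577] err 0.0
-1.57 110 [0.587 0.011 0.23 ] [-0.531  0.829  1.775  1.29   2.138  0.551] err 0.0
```

Model fits to 0.1 mm (apart from a constant quarter turn of the flange). With the lip facing -y and the tool ending up pointing +y, a tilt of 100–110° stays well within joint ranges. I'll untilt, then yaw the cup a quarter turn.

Call:
apply_moves:
  plan:
    - [[0,0,0,0,-0.03,0,1],[0,0,0,0,-0.065,0,1],[0,0,0,0,-0.1,0,1],[0,0,0,0,-0.135,0,1],[0,0,0,0,-0.17,0,1],[0,0,0,0,-0.2,0,1],[0,0,0,0,-0.225,0,1],[0,0,0,0,-0.234,0,1]]

```text
time: 22.7
tool_pos: [0.6752, 0.0016, 0.2101]
tcp_rot: [-3.141, -0.005, 0.008]
wrist_force: [0.6, -0.1, -2.6]
width: 0.695
```

```bash
python3 m.py .587 .083 .225 3.14159
```

```text
t 22.7 [0.6752 0.0016 0.2101] [-0.0345  0.2802  1.6229 -0.      1.2433  1.533 ] w 0.695 F [ 0.6242 -0.1448 -2.6293]
(array([-0.088 , -0.0817, -0.0145]), array([-0.0012,  0.0012, -0.4989]))
```

Call:
apply_moves:
  plan:
    - [[-0.005,-0.005,-0.005,0,0,-0.02,1],[-0.015,-0.013,-0.01,0,0,-0.05,1],[-0.025,-0.023,-0.014,0,0,-0.085,1],[-0.035,-0.033,-0.014,0,0,-0.12,1],[-0.045,-0.043,-0.014,0,0,-0.155,1],[-0.055,-0.053,-0.014,0,0,-0.19,1],[-0.063,-0.06,-0.014,0,0,-0.225,1],[-0.07,-0.066,-0.014,0,0,-0.255,1]]

```text
time: 23.37
tool_pos: [0.6023, 0.0681, 0.224]
tcp_rot: [-2.886, -1.237, 0.004]
wrist_force: [-0.2, -0.4, -0.8]
width: 0.696
```

```bash
python3 m.py .587 .083 .225 3.14159
```

```text
t 23.37 [0.6023 0.0681 0.224 ] [0.071  0.1415 1.7634 0.0007 1.2397 0.8314] w 0.696 F [-0.1804 -0.4446 -0.838 ]
(array([ 0.0003, -0.0214, -0.001 ]), array([-0.001 ,  0.0002, -0.2421]))
```

Call:
apply_moves:
  plan:
    - [[0,-0.005,0,0,0,-0.035,1],[0,-0.009,0,0,0,-0.07,1],[0,-0.012,0,0,0,-0.105,1],[0,-0.016,0,0,0,-0.14,1],[0,-0.019,0,0,0,-0.175,1],[0,-0.021,0,0,0,-0.205,1],[0,-0.021,0,0,0,-0.23,1],[0,-0.021,0,0,0,-0.238,1]]

```text
time: 24.03
tool_pos: [0.5877, 0.0821, 0.224]
tcp_rot: [-2.236, -2.203, 0.003]
wrist_force: [-0.0, 0.3, -1.9]
width: 0.697
```

```bash
cat > p.py <<'E'
from h import *
np.set_printoptions(precision=4,suppress=True)
s=readout.read_state(); Rt=R.from_rotvec(s['tcp_rot']).as_matrix(); print(s['time'],s['tool_pos'],s['q'],s['width'],s['wrist_force']); tz=Rt[:,2]
th0=np.degrees(np.arctan2(tz[1],-tz[2])); print('th',th0); print(Rt)
for th in list(range(0,111,5)):
  if th<th0-3 or th>th0+50: continue
  a=np.radians(th); c=.081*np.cos(a)+.04*np.sin(a)
  lz=max(.135,.265-.13*th/70); w=np.array([.587,.001+c,lz+.081*np.sin(a)-.04*np.cos(a)])-s['tool_pos']
  print(th,'turn',round((th-th0)/180,3),'sh',(Rt.T@w).round(3))
E
python3 p.py; python3 m.py .587 .083 .225 3.14159
```

```text
24.0333 [0.5877 0.0821 0.224 ] [0.0965 0.1174 1.7904 0.0006 1.2366 0.1111] 0.6973731553469747 [-0.0229  0.2854 -1.8846]
th 0.01836772621357021
[[ 0.0148  0.9999 -0.0029]
 [ 0.9999 -0.0148  0.0003]
 [ 0.0003 -0.0029 -1.    ]]
0 turn -0.0 sh [-0.    -0.001 -0.001]
5 turn 0.028 sh [ 0.003 -0.001  0.001]
10 turn 0.055 sh [ 0.006 -0.001  0.003]
15 turn 0.083 sh [ 0.007 -0.001  0.005]
20 turn 0.111 sh [ 0.009 -0.001  0.006]
25 turn 0.139 sh [ 0.009 -0.001  0.007]
30 turn 0.167 sh [ 0.009 -0.001  0.009]
35 turn 0.194 sh [ 0.008 -0.001  0.01 ]
40 turn 0.222 sh [ 0.007 -0.001  0.012]
45 turn 0.25 sh [ 0.004 -0.001  0.014]
50 turn 0.278 sh [ 0.002 -0.001  0.016]
t 24.03 [0.5877 0.0821 0.224 ] [0.0965 0.1174 1.7904 0.0006 1.2366 0.1111] w 0.697 F [-0.0229  0.2854 -1.8846]
(array([ 0.0009, -0.0007, -0.001 ]), array([-0.0009, -0.0001, -0.0047]))
```

Cup is level, lip facing -y at the bowl's axis. Tilting in steps.

Call:
apply_moves:
  plan:
    - [[0.003,-0.001,0.001,0,0.028,0,1],[0.006,-0.001,0.003,0,0.055,0,1],[0.007,-0.001,0.005,0,0.083,0,1],[0.009,-0.001,0.006,0,0.111,0,1],[0.009,-0.001,0.007,0,0.139,0,1],[0.009,-0.001,0.009,0,0.167,0,1],[0.008,-0.001,0.01,0,0.194,0,1],[0.007,-0.001,0.012,0,0.222,0,1]]

```text
time: 24.7
tool_pos: [0.5877, 0.0884, 0.213]
tcp_rot: [-1.835, -1.8, -0.67]
wrist_force: [0.2, 0.1, -3.0]
width: 0.693
```

```bash
python3 p.py
```

```text
24.7 [0.5877 0.0884 0.213 ] [-0.2699  0.2029  1.8713  0.6961  1.34   -0.5124] 0.6927313139434538 [ 0.1909  0.0833 -2.9893]
th 40.11687910499436
[[ 0.0144  0.9998  0.0123]
 [ 0.7645 -0.019   0.6443]
 [ 0.6444  0.0001 -0.7647]]
40 turn -0.001 sh [-0.    -0.001  0.001]
45 turn 0.027 sh [-0.003 -0.001  0.001]
50 turn 0.055 sh [-0.007 -0.001  0.   ]
55 turn 0.083 sh [-0.011 -0.001 -0.   ]
60 turn 0.11 sh [-0.015 -0.    -0.001]
65 turn 0.138 sh [-0.021 -0.    -0.002]
70 turn 0.166 sh [-0.027 -0.    -0.002]
75 turn 0.194 sh [-0.028 -0.    -0.01 ]
80 turn 0.222 sh [-0.029 -0.    -0.018]
85 turn 0.249 sh [-0.032  0.    -0.025]
90 turn 0.277 sh [-0.034  0.    -0.033]
```

Call:
apply_moves:
  plan:
    - [[-0.003,-0.001,0.001,0,0.022,0,1],[-0.006,-0.001,0,0,0.044,0,1],[-0.009,-0.001,0,0,0.066,0,1],[-0.012,-0.001,0,0,0.088,0,1],[-0.015,0,-0.001,0,0.11,0,1],[-0.018,0,-0.001,0,0.127,0,1],[-0.021,0,-0.002,0,0.14,0,1],[-0.024,0,-0.002,0,0.153,0,1]]

```text
time: 25.37
tool_pos: [0.587, 0.0685, 0.1976]
tcp_rot: [-1.51, -1.478, -1.006]
wrist_force: [0.1, 0.0, -2.5]
width: 0.699
```

```bash
python3 p.py; python3 -c "
from h import *
snap('scene','s4');snap('top','t4')"
```

```text
25.3667 [0.587  0.0685 0.1976] [-0.4495  0.4393  1.8758  0.9966  1.5957 -0.8359] 0.6992186959872108 [ 0.1059  0.0248 -2.5131]
th 67.50537808496252
[[ 0.0098  0.9998  0.0169]
 [ 0.3824 -0.0193  0.9238]
 [ 0.9239 -0.0026 -0.3825]]
65 turn -0.014 sh [ 0.004 -0.     0.002]
70 turn 0.014 sh [-0.001 -0.    -0.002]
75 turn 0.042 sh [ 0.002  0.    -0.009]
80 turn 0.069 sh [ 0.004  0.    -0.017]
85 turn 0.097 sh [ 0.006  0.    -0.025]
90 turn 0.125 sh [ 0.007  0.    -0.032]
95 turn 0.153 sh [ 0.007  0.001 -0.04 ]
100 turn 0.181 sh [ 0.006  0.001 -0.048]
105 turn 0.208 sh [ 0.005  0.001 -0.056]
110 turn 0.236 sh [ 0.003  0.001 -0.064]
```

View pics/s4.png

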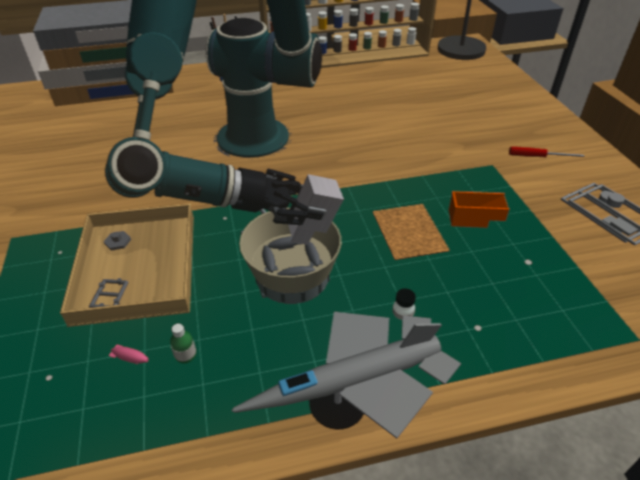

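At 67° no stones are out yet and the geometry looks right. Tilting on, slowly.

Call:
apply_moves:
  plan:
    - [[0,0,-0.002,0,0.014,0,1],[0.001,0,-0.005,0,0.028,0,1],[0.002,0,-0.009,0,0.042,0,1],[0.003,0,-0.013,0,0.055,0,1],[0.004,0,-0.017,0,0.069,0,1],[0.005,0,-0.021,0,0.083,0,1],[0.006,0,-0.025,0,0.097,0,1],[0.006,0,-0.028,0,0.11,0,1]]

```text
time: 26.13
tool_pos: [0.5871, 0.045, 0.2151]
tcp_rot: [-1.259, -1.234, -1.199]
wrist_force: [0.3, 0.7, -2.2]
width: 0.696
```

```bash
python3 p.py
```

```text
26.1333 [0.5871 0.045  0.2151] [-0.518   0.6149  1.8383  1.143   1.8406 -0.9525] 0.6958211552168936 [ 0.2684  0.6583 -2.2312]
th 87.23548958054532
[[ 0.0021  0.9998  0.0189]
 [ 0.0482 -0.0189  0.9987]
 [ 0.9988 -0.0011 -0.0482]]
85 turn -0.012 sh [-0.003 -0.     0.003]
90 turn 0.015 sh [ 0.001 -0.    -0.004]
95 turn 0.043 sh [ 0.004  0.    -0.011]
100 turn 0.071 sh [ 0.006  0.    -0.019]
105 turn 0.099 sh [ 0.007  0.    -0.027]
110 turn 0.126 sh [ 0.008  0.001 -0.035]
```

Call:
apply_moves:
  plan:
    - [[0.001,0,-0.004,0,0.015,0,1],[0.003,0,-0.008,0,0.03,0,1],[0.004,0,-0.011,0,0.043,0,1],[0.005,0,-0.015,0,0.057,0,1],[0.006,0,-0.019,0,0.071,0,1],[0.007,0,-0.025,0,0.09,0,1],[0.007,0,-0.027,0,0.099,0,1],[0.007,0,-0.027,0,0.099,0,1]]

```text
time: 26.8
tool_pos: [0.5861, 0.0188, 0.2215]
tcp_rot: [-1.027, -1.002, -1.335]
wrist_force: [-0.4, 0.5, -0.7]
width: 0.693
```

Call:
apply_moves:
  plan:
    - [[0,0,0,0,0,0,1],[0,0,0,0,0,0,1],[0,0,0,0,0,0,1],[0,0,0,0,0,0,1],[0,0,0,0,0,0,1],[0,0,0,0,0,0,1],[0,0,0,0,0,0,1],[0,0,0,0,0,0,1]]

```text
time: 27.47
tool_pos: [0.5861, 0.0177, 0.2225]
tcp_rot: [-1.027, -1.002, -1.337]
wrist_force: [0.4, -0.7, -1.1]
width: 0.693
```

```bash
python3 p.py|head -2; python3 -c "
from h import *
snap('scene','s5');snap('top','t5');snap('wrist','w9')
im=cv2.imread('pics/s5.png')[150:320,200:400]; cv2.imwrite('pics/s5c.png',cv2.resize(im,None,fx=3.5,fy=3.5,interpolation=cv2.INTER_CUBIC))"
```

```text
27.4667 [0.5861 0.0177 0.2225] [-0.5399  0.7863  1.7994  1.2606  2.0644 -1.0201] 0.6926485082755869 [ 0.3856 -0.745  -1.1461]
th 105.10837086644763
```

View pics/s5c.png

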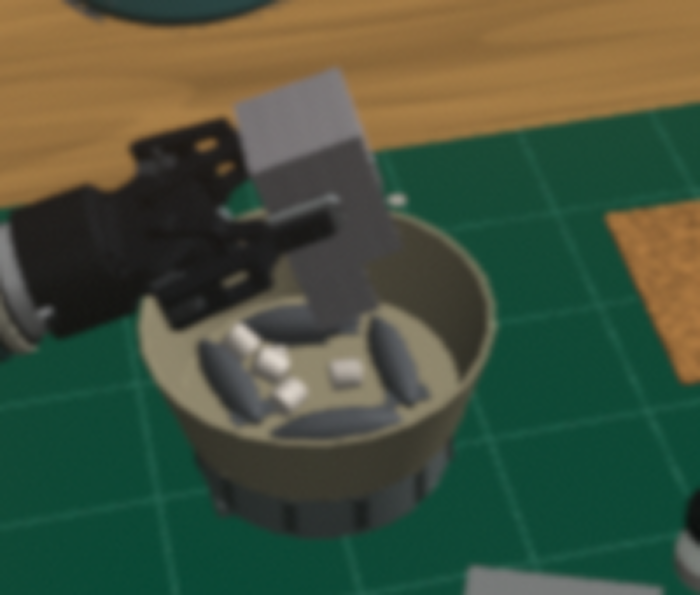

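View pics/w9.png

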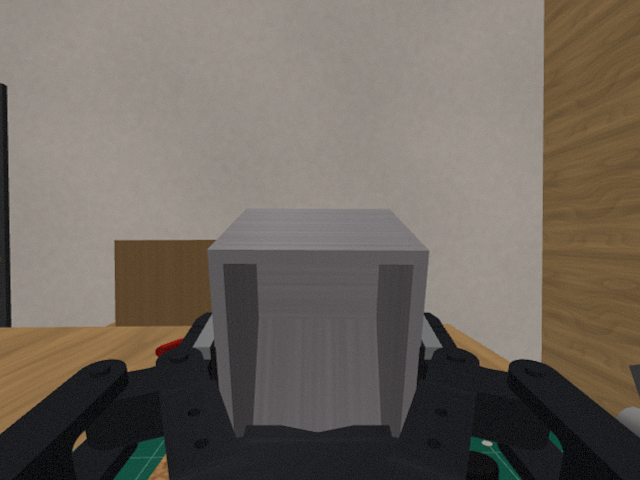

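Wrist view shows the cup's floor empty, and four white stones are visible in the bowl so far; the rest may be hidden behind the cup. Swinging the cup back upright above the bowl.

Call:
apply_moves:
  plan:
    - [[0,0,0,0,-0.03,0,1],[0,0,0,0,-0.065,0,1],[0,0,0,0,-0.1,0,1],[0,0,0,0,-0.135,0,1],[0.01,0,0.01,0,-0.17,0,1],[0.02,0,0.02,0,-0.205,0,1],[0.03,0,0.04,0,-0.24,0,1],[0.04,0,0.06,0,-0.275,0,1]]

```text
time: 28.28
tool_pos: [0.5873, 0.0645, 0.2774]
tcp_rot: [-1.662, -1.621, -0.868]
wrist_force: [0.3, -0.6, -1.8]
width: 0.695
```

```bash
python3 m.py .587 .12 .25 3.14159
```

```text
t 28.28 [0.5873 0.0645 0.2774] [-0.404   0.2474  1.8241  0.8679  1.5671 -0.6167] w 0.695 F [ 0.2569 -0.5702 -1.8415]
(array([ 0.009 , -0.0015,  0.0612]), array([ 0.0028, -0.3074, -0.0072]))
```

Call:
apply_moves:
  plan:
    - [[0.005,0,0.01,0,-0.035,0,1],[0.015,0,0.02,0,-0.07,0,1],[0.025,0,0.035,0,-0.11,0,1],[0.035,0,0.05,0,-0.15,0,1],[0.045,0,0.065,0,-0.19,0,1],[0.055,0,0.08,0,-0.23,0,1],[0.06,0,0.085,0,-0.27,0,1],[0.06,0,0.085,0.002,-0.307,-0.005,1]]

```text
time: 28.95
tool_pos: [0.5891, 0.1713, 0.2802]
tcp_rot: [-2.224, -2.218, -0.004]
wrist_force: [0.0, -1.0, -0.9]
width: 0.695
```

```bash
python3 m.py .48 .317 .25 1.571; python3 -c "
from h import *
snap('top','t6');snap('scene','s6');snap('wrist','w10')
im=cv2.imread('pics/s6.png')[150:320,200:400]; cv2.imwrite('pics/s6c.png',cv2.resize(im,None,fx=3.5,fy=3.5,interpolation=cv2.INTER_CUBIC))
im=cv2.imread('pics/t6.png')[150:310,230:400]; cv2.imwrite('pics/t6c.png',cv2.resize(im,None,fx=3.5,fy=3.5,interpolation=cv2.INTER_CUBIC))"
```

```text
t 28.95 [0.5891 0.1713 0.2802] [0.2414 0.1209 1.683  0.0018 1.3358 0.2439] w 0.695 F [ 0.02   -0.9507 -0.8876]
(array([ 0.1453, -0.1095,  0.0304]), array([-0.0002, -0.0009,  0.499 ]))
```

View pics/s6c.png

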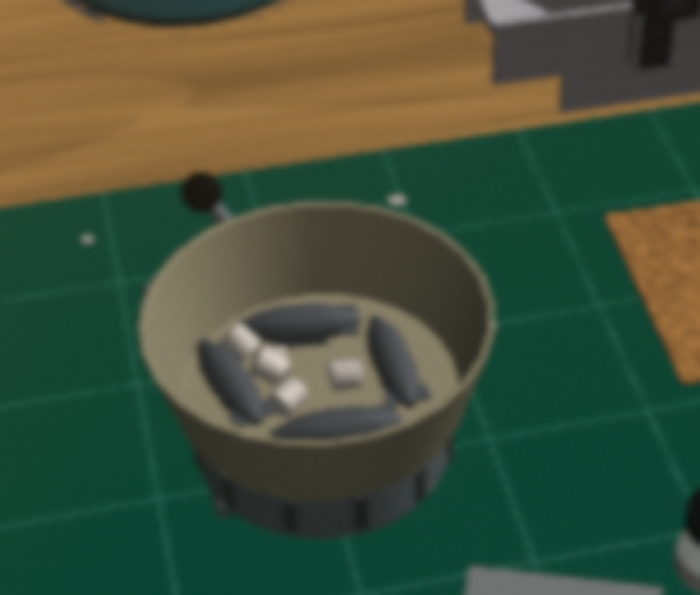

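View pics/t6c.png

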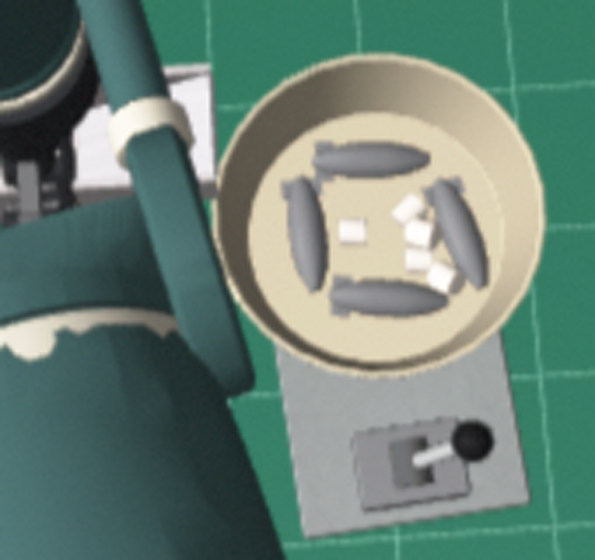

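View pics/w10.png

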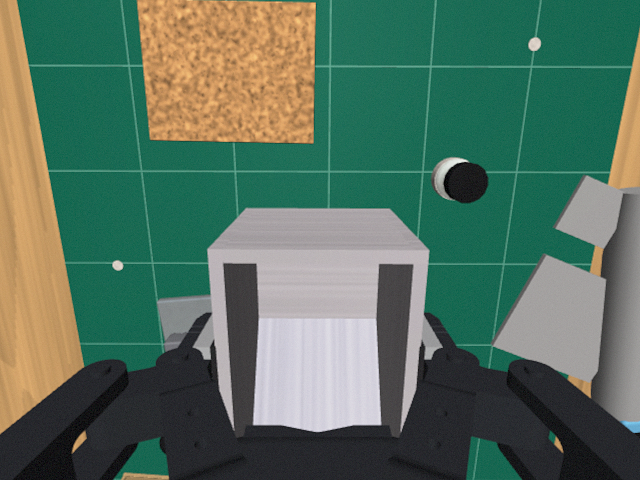

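The top crop shows five stones at (352,230), (408,208), (420,233), (418,258) and (442,275), all in the bowl with the four tanks. The cup is empty, and the small white dots on the mat were there at the start. Returning the cup.

Call:
apply_moves:
  plan:
    - [[0.02,-0.015,0,0,0,0.035,1],[0.04,-0.03,0,0,0,0.07,1],[0.06,-0.045,0,0,0,0.11,1],[0.08,-0.06,0,0,0,0.15,1],[0.1,-0.075,0,0,0,0.19,1],[0.115,-0.085,0,0,0,0.23,1],[0.125,-0.09,0,0,0,0.265,1],[0.13,-0.093,0,0,0,0.3,1]]

```text
time: 29.77
tool_pos: [0.4958, 0.2991, 0.2781]
tcp_rot: [-2.985, -0.951, 0.003]
wrist_force: [0.0, -0.9, -1.3]
width: 0.701
```

```bash
python3 m.py .495 .303 .15 1.571
```

```text
t 29.77 [0.4958 0.2991 0.2781] [0.4944 0.057  1.756  0.0094 1.3291 1.4461] w 0.701 F [ 0.0182 -0.9068 -1.2913]
(array([ 0.0015, -0.0024,  0.1282]), array([-0.0029,  0.0007,  0.1963]))
```

Call:
apply_moves:
  plan:
    - [[0.001,-0.001,0,0,0,0.035,1],[0.001,-0.001,0.02,0,0,0.07,1],[0.001,-0.001,0.04,0,0,0.11,1],[0.001,-0.001,0.07,0,0,0.15,1],[0.001,-0.001,0.1,0,0,0.185,1],[0.001,-0.001,0.13,0,0,0.196,1],[0.001,-0.001,0.15,0,0,0.196,1],[0.001,-0.001,0.15,0,0,0.196,1]]

```text
time: 30.43
tool_pos: [0.4928, 0.2977, 0.1225]
tcp_rot: [-3.14, -0.007, 0.021]
wrist_force: [-1.5, -0.9, -1.9]
width: 0.697
```

```bash
python3 m.py .495 .303 .0235 1.571
```

```text
t 30.43 [0.4928 0.2977 0.1225] [0.4954 0.1767 1.9205 0.0091 1.0552 2.0571] w 0.697 F [-1.53   -0.909  -1.9125]
(array([ 0.0035, -0.0051,  0.0989]), array([-0.0006,  0.0042,  0.0014]))
```

Call:
apply_moves:
  plan:
    - [[0.003,-0.005,0.03,0,0.002,0,1],[0.003,-0.005,0.06,0,0.002,0,1],[0.003,-0.005,0.08,0,0.002,0,1],[0.003,-0.005,0.09,0,0.002,0,1],[0.003,-0.005,0.096,0,0.002,0,1],[0.003,-0.005,0.096,0,0.002,0,1],[0.003,-0.005,0.096,0,0.002,0,1],[0.003,-0.005,0.096,0,0.002,0,1]]

```text
time: 31.1
tool_pos: [0.5014, 0.3082, 0.0352]
tcp_rot: [-3.133, -0.012, -0.012]
wrist_force: [-0.6, -0.0, -1.5]
width: 0.693
```

```bash
python3 m.py .495 .303 .0225 1.571
```

```text
t 31.1 [0.5014 0.3082 0.0352] [0.5069 0.2909 1.9653 0.0043 0.8747 2.0672] w 0.693 F [-0.6466 -0.0119 -1.4752]
(array([-0.0066,  0.0053,  0.0126]), array([-0.0026, -0.0025,  0.0024]))
```

Call:
apply_moves:
  plan:
    - [[-0.003,0.003,0.003,-0.002,-0.002,0.002,1],[-0.006,0.005,0.006,-0.002,-0.002,0.002,1],[-0.006,0.005,0.009,-0.002,-0.002,0.002,1],[-0.006,0.005,0.011,-0.002,-0.002,0.002,1],[-0.006,0.005,0.012,-0.002,-0.002,0.002,1],[-0.006,0.005,0.012,-0.002,-0.002,0.002,1],[-0.006,0.005,0.012,-0.002,-0.002,0.002,1],[-0.006,0.005,0.012,-0.002,-0.002,0.002,1]]

```text
time: 31.77
tool_pos: [0.4934, 0.3025, 0.022]
tcp_rot: [3.141, 0.003, -0.004]
wrist_force: [-4.3, -2.3, 6.6]
width: 0.692
```

```bash
python3 m.py .495 .303 .0225 1.571; python3 -c "
from h import *
snap('wrist','w11');snap('scene','s7')
im=cv2.imread('pics/s7.png')[160:280,340:540]; cv2.imwrite('pics/s7c.png',cv2.resize(im,None,fx=4,fy=4,interpolation=cv2.INTER_CUBIC))"
```

```text
t 31.77 [0.4934 0.3025 0.022 ] [0.5066 0.3004 1.9829 0.0008 0.8608 2.0747] w 0.692 F [-4.2719 -2.3298  6.5577]
(array([ 0.0016, -0.0005, -0.0005]), array([0.0002, 0.0008, 0.0006]))
```

View pics/s7c.png

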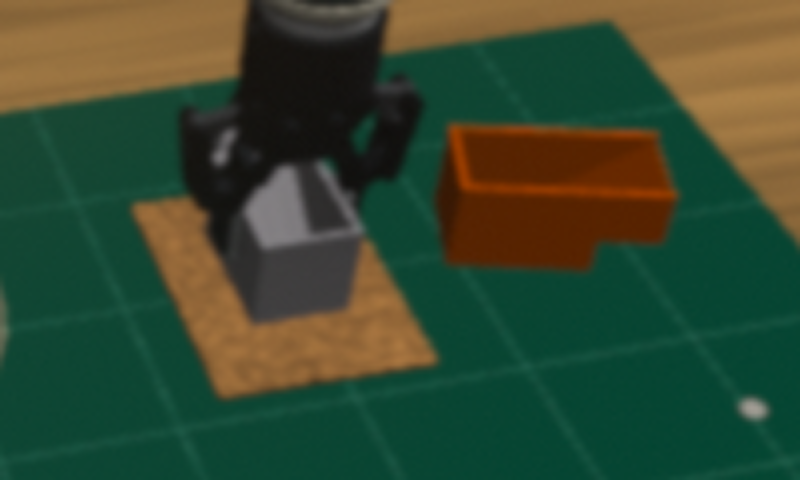

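The cup is in contact with the pad (6.6 N up) and near its centre. Opening and rising.

Call:
apply_moves:
  plan:
    - [[0,0,0,0,0,0,-0.7],[0,0,0,0,0,0,-0.75],[0,0,0,0,0,0,-0.75],[0,0,0,0,0,0,-0.75],[0,0,-0.03,0,0,0,-0.75],[0,0,-0.07,0,0,0,-0.75],[0,0,-0.11,0,0,0,-0.75],[0,0,-0.15,0,0,0,-0.75]]

```text
time: 32.53
tool_pos: [0.4936, 0.3023, 0.172]
tcp_rot: [3.141, 0.003, -0.004]
wrist_force: [1.3, 0.8, -0.5]
width: 0.873
```

```bash
python3 m.py .444 -.13 .2 1.571; python3 -c "
from h import *
s,_=snap('wrist','w12')"
```

```text
t 32.53 [0.4936 0.3023 0.172 ] [0.5061 0.1298 1.8758 0.0007 1.1386 2.0748] w 0.873 F [ 1.3389  0.8243 -0.5028]
(array([-0.0505,  0.4323, -0.0276]), array([0.0002, 0.0008, 0.0005]))
```

View pics/w12.png

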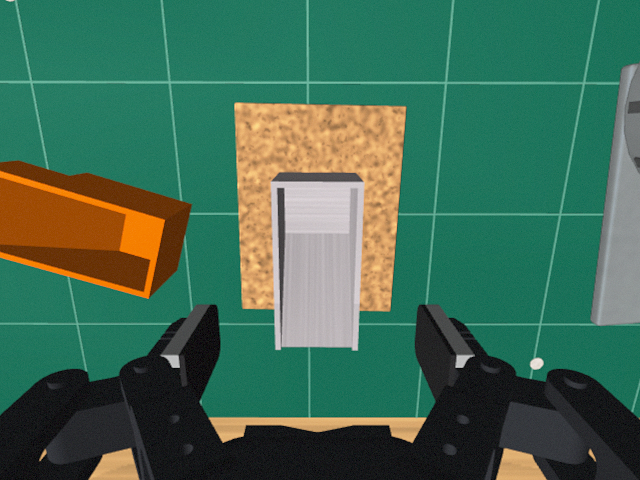

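Cup stands upright and empty mid-pad. Moving with shut fingers to the right (-y) side of the lever.

Call:
apply_moves:
  plan:
    - [[-0.005,0.03,-0.028,0,0,0,1],[-0.01,0.07,-0.028,0,0,0,1],[-0.015,0.11,-0.028,0,0,0,1],[-0.02,0.15,-0.028,0,0,0,1],[-0.025,0.19,-0.028,0,0,0,1],[-0.03,0.23,-0.028,0,0,0,1],[-0.035,0.27,-0.028,0,0,0,1],[-0.04,0.31,-0.028,0,0,0,1]]
  force: 30

```text
time: 33.25
tool_pos: [0.4542, -0.0091, 0.1991]
tcp_rot: [3.141, 0.004, -0.001]
wrist_force: [1.4, 1.1, -0.4]
width: -0.002
```

```bash
python3 m.py .446 -.12 .18 1.571
```

```text
t 33.25 [ 0.4542 -0.0091  0.1991] [-0.0747 -0.1395  2.0917 -0.0002  1.1899  1.4937] w -0.002 F [ 1.3672  1.1323 -0.4076]
(array([-0.0085,  0.1109,  0.0191]), array([0.    , 0.0002, 0.0007]))
```

Call:
apply_moves:
  plan:
    - [[-0.008,0.03,0,0,0,0,1],[-0.008,0.06,0,0,0,0,1],[-0.008,0.09,0,0,0,0,1],[-0.008,0.11,0,0,0,0,1],[-0.008,0.11,0.02,0,0,0,1],[-0.008,0.11,0.02,0,0,0,1],[-0.008,0.11,0.02,0,0,0,1],[-0.008,0.11,0.02,0,0,0,1]]

```text
time: 33.92
tool_pos: [0.4468, -0.117, 0.1791]
tcp_rot: [-3.141, -0.004, 0.003]
wrist_force: [0.6, -0.4, 0.1]
width: -0.003
```

```bash
python3 m.py .446 -.11 .085 1.571; python3 -c "
from h import *
s,_=snap('wrist','w13'); snap('scene','s8'); print(proj('wrist',(.448,-.0455,.106),s))"
```

```text
t 33.92 [ 0.4468 -0.117   0.1791] [-0.3098 -0.105   2.0997 -0.0002  1.1489  1.2587] w -0.003 F [ 0.5573 -0.3847  0.1285]
(array([-0.0006, -0.0069,  0.0941]), array([-0.0001,  0.0006,  0.0007]))
[195.11935912 258.68591641]
```

View pics/w13.png

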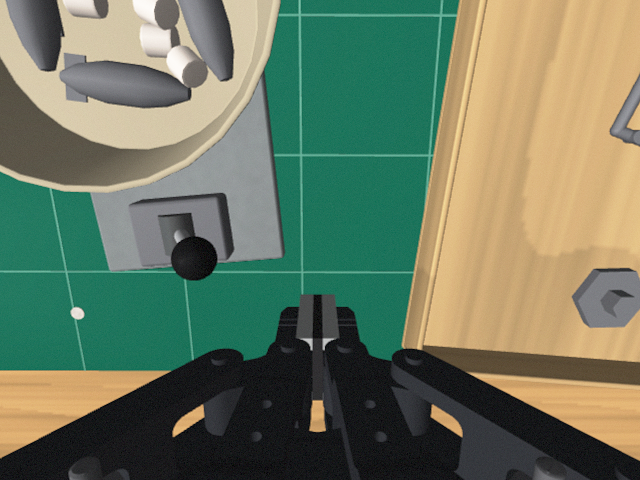

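The ball is at (194,258), right where predicted. Descending beside it.

Call:
apply_moves:
  plan:
    - [[0,-0.003,0.03,0,0,0,1],[0,-0.003,0.06,0,0,0,1],[0,-0.003,0.088,0,0,0,1],[0,-0.003,0.088,0,0,0,1],[0,-0.02,0.088,0,0,0,1],[0,-0.03,0.088,0,0,0,1],[0,-0.04,0.088,0,0,0,1],[0,-0.05,0.088,0,0,0,1]]

```text
time: 34.68
tool_pos: [0.4481, -0.067, 0.0929]
tcp_rot: [3.14, 0.005, 0.002]
wrist_force: [-0.6, -2.2, 1.9]
width: 0.0
```

```bash
python3 m.py .442 -.01 .09 1.571
```

```text
t 34.68 [ 0.4481 -0.067   0.0929] [-0.2026 -0.0258  2.2013 -0.0011  0.9644  1.3659] w 0.0 F [-0.5631 -2.2478  1.925 ]
(array([-0.0059, -0.057 ,  0.0028]), array([ 0.0004, -0.0005,  0.0009]))
```

Call:
apply_moves:
  plan:
    - [[0,-0.01,0.001,0,0,0,1],[-0.001,-0.02,0.001,0,0,0,1],[-0.002,-0.03,0.001,0,0,0,1],[-0.003,-0.04,0.001,0,0,0,1],[-0.004,-0.05,0.001,0,0,0,1],[-0.005,-0.058,0.001,0,0,0,1],[-0.005,-0.063,0.001,0,0,0,1],[-0.005,-0.063,0.001,0,0,0,1]]

```text
time: 35.35
tool_pos: [0.4411, -0.0033, 0.0898]
tcp_rot: [-3.141, -0.005, 0.004]
wrist_force: [0.2, 0.4, 0.2]
width: -0.005
```

```bash
python3 m.py .442 .0 .09 1.571; python3 -c "
from h import *
s,_=snap('wrist','w14'); snap('top','t8')"
```

```text
t 35.35 [ 0.4411 -0.0033  0.0898] [-0.0642 -0.0428  2.2242  0.0004  0.9624  1.5033] w -0.005 F [0.2337 0.4437 0.2274]
(array([ 0.0009, -0.0033, -0.0002]), array([-0.0002,  0.0007,  0.0009]))
```

View pics/w14.png

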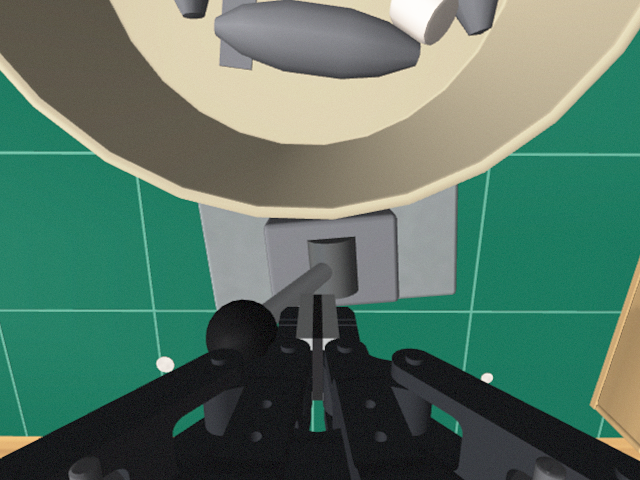

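```bash
python3 -c "
from h import *
s=readout.read_state()
for z in (.1,.104,.108): 
  p=onz('wrist',241,339,z,s); h=np.array([.4436,-.012,.034]); d=p-h; print(p.round(4),np.linalg.norm(d).round(4), 'lean',np.arctan2(d[1]*np.cos(.09)-d[0]*np.sin(.09),d[2]).round(3))"
```

```text
[0.4381 0.0252 0.1   ] 0.076 lean 0.517
[0.4404 0.0243 0.104 ] 0.0789 lean 0.48
[0.4427 0.0235 0.108 ] 0.0821 lean 0.446
```

Lean is about 0.47, so the value is near 0.97. A few more mm to be sure, watching force.

Call:
apply_moves:
  plan:
    - [[0,-0.001,0,0,0,0,1],[0,-0.002,0,0,0,0,1],[0,-0.003,0,0,0,0,1],[0,-0.003,0,0,0,0,1],[0,-0.004,0,0,0,0,1],[0,-0.004,0,0,0,0,1],[0,-0.004,0,0,0,0,1],[0,-0.004,0,0,0,0,1]]

```text
time: 36.12
tool_pos: [0.4415, -0.0006, 0.0901]
tcp_rot: [3.141, 0.003, -0.002]
wrist_force: [0.3, -1.4, -1.2]
width: -0.001
```

Backing off to the right, rising, and moving away for a last look.

Call:
apply_moves:
  plan:
    - [[0,0.02,0,0,0,0,1],[0,0.035,-0.02,0,0,0,1],[0,0.04,-0.06,0,0,0,1],[0,0.05,-0.1,0,0,0,1],[0,0.08,-0.12,0,0,0,1],[0,0.12,-0.12,0,0,0,1],[0,0.16,-0.12,0,0,0,1],[0,0.2,-0.12,0,0,0,1]]

```text
time: 36.78
tool_pos: [0.4426, -0.2021, 0.2116]
tcp_rot: [3.141, 0.004, 0.002]
wrist_force: [1.1, 0.0, -0.4]
width: 0.001
```

Call:
apply_moves:
  plan:
    - [[0,0.04,0,0,0,0,1],[0,0.08,0,0,0,0,1],[0,0.12,0,0,0,0,1],[0,0.16,0,0,0,0,1],[0,0.2,0,0,0,0,1],[0,0.2,0,0,0,0,1],[0,0.2,0,0,0,0,1],[0,0.2,0,0,0,0,1]]

```text
time: 37.45
tool_pos: [0.4423, -0.4, 0.2096]
tcp_rot: [-3.14, -0.002, 0.003]
wrist_force: [0.7, -0.2, -0.1]
width: 0.002
```

```bash
python3 -c "
from h import *
s,im=snap('top','t9'); snap('scene','s9'); print(s['time'],s['tool_pos'])
im=cv2.imread('pics/t9.png')[150:310,170:400]; cv2.imwrite('pics/t9c.png',cv2.resize(im,None,fx=3.4,fy=3.4,interpolation=cv2.INTER_CUBIC))"
```

```text
37.45 [ 0.44226458 -0.39998034  0.20964235]
```

View pics/t9c.png

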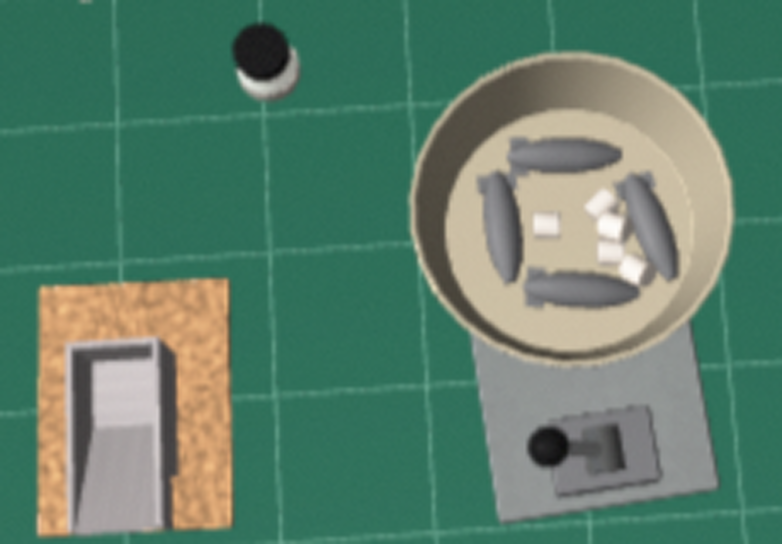

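View pics/s9.png

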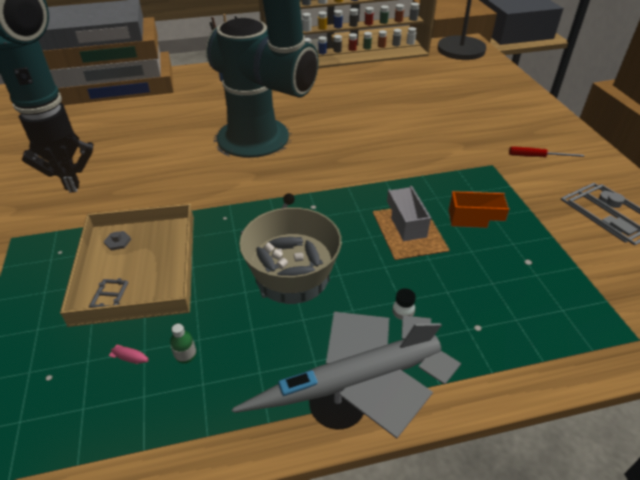

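```bash
python3 -c "
from h import *
o=np.array([170,150]); px=o+np.array([547,446])/3.4
hs=np.array([.4436,-.012,.034])
for z in (.1,.104,.108):
  p=onz('top',*px,z); d=p-hs; print(p.round(4),np.linalg.norm(d).round(4),'lean',np.arctan2(d[1]*np.cos(.09)-d[0]*np.sin(.09),d[2]).round(3))
ps=proj('scene',(.4403,.026,.104)); print('scene pred on',ps)
b=[onz('top',*(o+np.array(a)/3.4),.064) for a in((66,343),(161,340),(163,528),(72,532))]
B=(b[0]+b[1])/2;l=(b[2]+b[3])/2;d=(B-l)/np.linalg.norm(B-l); O=B-.04*d; print(np.linalg.norm(B-l),O, O[:2]-[.4985,.301], np.arctan2(d[1],d[0]))
im=cv2.imread('pics/s9.png'); print([p for p in np.argwhere((im[185:210,275:305].max(2)<50)).mean(0)+[185,275]])
"
```

```text
[0.4412 0.0258 0.1   ] 0.0761 lean 0.52
[0.4408 0.0259 0.104 ] 0.0796 lean 0.497
[0.4403 0.0259 0.108 ] 0.0832 lean 0.475
scene pred on [288.9188082  199.33299715]
0.12133266660878839 [0.49148311 0.29993925 0.064     ] [-0.00701689 -0.00106075] 0.002659903855690592
[np.float64(199.3265306122449), np.float64(288.4183673469388)]
```

The two cameras agree: lean about 0.50, so the switch is at about 1.0. The cup is within 7 mm of the pad's centre. Handing in.

```bash
python3 -c "
from workcell import bot
print(bot.finish_job())"
```

```text
the job is handed in; nothing more can be done
None
```

I finished the job and handed it in at about 37.5 s; the hand-in gives no verdict. I moved the four grey tanks from the crate to the bowl, poured the stones on top, set the empty cup back on its pad, then pushed the lever over.

My last checks, from the top and scene cameras:
- **Bowl:** four tanks and five stones lie inside it. Only four stones could be seen clearly in the cup at the start. I count five because five came out and the cup is empty.
- **Lever:** it leans about 0.50 to the left, which puts the switch at about 1.0. The two cameras agree.
- **Cup:** it stands upright and empty, about 7 mm from the pad's centre.
- **Left alone:** the stand and runner are in the crate. The glue bottle, paint jar, pink tank and orange cup look where they were.

Two things did not go as first planned:
- **Cup moved:** it had shifted about 1 cm since the first picture, so I measured it again before gripping it.
- **Pouring direction:** tilting with the lip toward the robot ran into a joint limit. I levelled the cup, turned it a quarter turn and poured sideways; nothing spilled.

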